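# Close up the bun filler and load it

### The arm

A 6-joint arm with a two-finger parallel gripper is mounted at the origin on the work surface. World frame = base frame: x ahead of the robot, y to its left, z up, the work surface at z = 0. Lengths are in m, angles in rad, forces in N, time in s.
With the tool pointing down it reaches from about 0.425 to 0.95 m from the base axis. Payload 3.5 kg.
Tool frame: the origin (TCP) lies between the finger pads; the fingertips stand 25 mm ahead of it and the grasp point (between the pads) lies 6 mm ahead of it; z points along the fingers, y is the direction in which the jaws open and shut (so a half turn about z gives the same grasp; the last joint's range is limited). The gripper opens to 85 mm and grips with 20 to 120 N. Pads are 22 mm wide; open, the fingers measure 114 mm over their backs; the gripper's body (76 mm by 85 mm) begins 54 mm behind the grasp point. The pads swing forward as they close: fully open they stand 13 mm farther back than shut.
Start: joints at [0.973, 0.286, 1.577, -0, 1.279, -0.15], TCP at [0.292, 0.608, 0.256] pointing down, gripper open.
Joint ranges: [-2.77, 2.77], [-0.9, 2.22], [0.21, 2.48], [-1.53, 4.67], [0.24, 2.81], [-2.84, 2.84]. Speed limits (rad/s): [2.79, 2.79, 3.14, 3.14, 3.14, 3.14].

### API

Orientations are given as a rotation vector (axis times angle).
In Python, from rig import get_obs, capture, camera_model, hand_in gives the robot as it stands. The module is installed in compiled form; this text tells all that it offers.
- The arm moves only by the tool play_rows, never from a script. Its argument "increments" is a list of rows, each a list of 5 numbers: the shift along the tool's x, y, z in units of 120 mm (1.0 is 120 mm), then the turn about the tool's z in units of 2 pi rad (1.0 is 2 pi rad), then the opening, from 0 (shut) to 1 (fully open). A call has 1 to 12 rows; each row is the pose to reach, as a shift and turn from the pose commanded when the call began, along the tool's axes at that moment, turning the shorter way round; what a row does not reach only later rows make up. A row lasts 1/10 s, in which the tool goes at most 50 mm and 8.59 degrees, less where a joint would pass 70% of its speed; a pose out of reach is approached as far as the arm can. A call with a number of a shift or a turn outside -1 to 1 is refused whole. A call with a gripper value outside its range is refused whole. The fingers move at their own pace and stop on an object; the grip force is fixed at half the most. Time passes only in rows, so rows that repeat a pose let the fingers close. It gives the time, the measured TCP pose, the force and the opening at its end, in the units of the state.
- get_obs(): the state, without advancing time (a new reading comes with each control period).
- capture(name): name is "side" or "top" or "wrist"; returns (picture, depth): 420x560x3 uint8, red, green, blue; 420x560 float32, m along the optical axis (not along the pixel's ray), 0 where there is no reading.
- camera_model(name): a dict with "intrinsics" (3x3 intrinsics, pixels), "cam_to_world" (4x4, takes a point from camera to world coordinates). Camera axes: x right, y up, looking along -z (the intrinsics and any distortion apply to the point x, -y, -z); pixel columns grow to the right and rows downward; lengths in m; the calibration is good to about 2 mm. A picture is of the moment at which its call begins: read the wrist's pose just before it. camera_model takes no time and is no camera call; for the wrist camera it gives the pose at the moment of the call.
- hand_in(): hands the job in, once; it reports no verdict.
The state is a dict: "t": time; "q": joint angles; "joint_velocities": joint speeds; "joint_torque": joint torques, N m; "tcp_pos": TCP position; "eef_rot": TCP orientation; "wrist_force": force on the tool from outside, world axes, zero at the start; "torque": the same for the moment, N m; "grip_width": finger opening in m.
Only numpy, scipy, OpenCV 4.12 (cv2) and the standard library are available. Lean on these libraries where they do the work, as an engineer would, in place of code of your own. Each camera call takes 0.05 s, during which the arm holds its last target. There are 200 camera calls.

### The job

Get the bun filler ready: with the T-wrench, tighten the four cover screws clockwise in cross order (after one screw the one opposite, then the other pair) in two passes, about half way the first time round and fully home to the stop the second. After that pull the sprung dosing plunger up to its stop and ease it back down without letting it snap. Stand the wrench back in its holder, set every bun upright on the bare loading tray with a light grip, keep bare fingers off the screws and cover, and leave the other things on the bench where they are.

Things in the scene. Friction and masses are not known exactly. Their poses are not given: they have to be found in the camera images.
- housing: Filler head: fixed drum, 176 mm across; its flat steel cover's top face is 100 mm above its origin (centre of the underside, on the table; z up). Four square-head screws stand on the cover, 52 mm from the drum's axis: 1, 2, 3, 4 run counter-clockwise from above, at 45, 135, 225, 315 degrees from its x axis (1 opposite 3, 2 opposite 4). A sight glass in the middle is 8 mm high.
- screw_1_head (a point): Centre of the top of screw 1, 21 mm above the cover face; z up. Square head of 20 mm, 4 to 14 mm above the face, tapering to a 12 mm square at the top as lead-in; under it a flange 30 mm across, 4 mm high. The flats are square to this point's x and y axes, which turn with the screw; x points along a pointer tab at its foot, 4 mm high, reaching 25 mm from the screw's axis.
- screw_1 (a joint): Angle of screw 1 (rad), growing clockwise seen from above. 0: loose, pointer tab straight outward from the drum's axis; 0.8: half way; 1.6: fully home at a hard stop, the tab against a raised mark on the cover. Starts at 0 to 0.25. Stiff (0.12 N m of friction); stays where it is left.
- screw_2_head (a point): Centre of the top of screw 2, 21 mm above the cover face; z up. Square head of 20 mm, 4 to 14 mm above the face, tapering to a 12 mm square at the top as lead-in; under it a flange 30 mm across, 4 mm high. The flats are square to this point's x and y axes, which turn with the screw; x points along a pointer tab at its foot, 4 mm high, reaching 25 mm from the screw's axis.
- screw_2 (a joint): Angle of screw 2 (rad), growing clockwise seen from above. 0: loose, pointer tab straight outward from the drum's axis; 0.8: half way; 1.6: fully home at a hard stop, the tab against a raised mark on the cover. Starts at 0 to 0.25. Stiff (0.12 N m of friction); stays where it is left.
- screw_3_head (a point): Centre of the top of screw 3, 21 mm above the cover face; z up. Square head of 20 mm, 4 to 14 mm above the face, tapering to a 12 mm square at the top as lead-in; under it a flange 30 mm across, 4 mm high. The flats are square to this point's x and y axes, which turn with the screw; x points along a pointer tab at its foot, 4 mm high, reaching 25 mm from the screw's axis.
- screw_3 (a joint): Angle of screw 3 (rad), growing clockwise seen from above. 0: loose, pointer tab straight outward from the drum's axis; 0.8: half way; 1.6: fully home at a hard stop, the tab against a raised mark on the cover. Starts at 0 to 0.25. Stiff (0.12 N m of friction); stays where it is left.
- screw_4_head (a point): Centre of the top of screw 4, 21 mm above the cover face; z up. Square head of 20 mm, 4 to 14 mm above the face, tapering to a 12 mm square at the top as lead-in; under it a flange 30 mm across, 4 mm high. The flats are square to this point's x and y axes, which turn with the screw; x points along a pointer tab at its foot, 4 mm high, reaching 25 mm from the screw's axis.
- screw_4 (a joint): Angle of screw 4 (rad), growing clockwise seen from above. 0: loose, pointer tab straight outward from the drum's axis; 0.8: half way; 1.6: fully home at a hard stop, the tab against a raised mark on the cover. Starts at 0 to 0.25. Stiff (0.12 N m of friction); stays where it is left.
- wrench_grip (a point): Steel T-wrench, 106 mm tall, 0.35 kg, upright in its holder, socket down. Point on its axis, 90 mm above its underside; z up. Handle bar 90 mm long (x), 16 mm wide (y), 88 to 106 mm above the underside; shaft 16 mm square; square socket 32.5 mm outside, 24.5 mm inside, 28 mm deep, walls along x and y. On a screw: 2.2 mm play each side, 0.26 rad free turn before it drives; right down, it rests on the flange.
- holder: Fixed grey holder of the wrench: an open square pocket, 40 mm inside, rim 28 mm high, floor 5 mm thick. Origin: centre of its underside on the table; x and y square to the pocket. In the pocket the wrench stands on its socket, wrench_grip 95 mm above the table.
- plunger (a joint): Travel (m) of the dosing plunger: 0 pushed in (rest), 0.040 pulled straight up to its stop. A spring pulls it back in: about 5.5 N at 0 and 11.5 N at the stop, its weight included.
- plunger_knob (a point): Centre of the plunger's black knob, a cylinder 32 mm across and 26 mm high, on a vertical rod in an aluminium block (62 mm square, 60 mm high, collar to 70 mm) beside the drum. At rest this point is 93 mm above the table. It moves with the plunger.
- tray: Fixed aluminium loading tray, bare, with a lug at either end, 130 (x) x 210 (y) mm outside, rim 10 mm high, walls and floor 3 mm thick: the buns go on it (they start on a like-sized dark baking sheet lined with paper). Origin: centre of its underside, on the table; the long side along y.
- bun_1_mid (a point): A baked choux bun (not always there), 54 mm across at 12 to 26 mm above its underside, narrowing to 42 mm at the underside, 44 mm tall, 50 g. This point is on its axis, 20 mm above its underside; z up. It is crushed by more than 40 N of grip on either side.
- bun_2_mid (a point): A baked choux bun (not always there), 54 mm across at 12 to 26 mm above its underside, narrowing to 42 mm at the underside, 44 mm tall, 50 g. This point is on its axis, 20 mm above its underside; z up. It is crushed by more than 40 N of grip on either side.
- bun_3_mid (a point): A baked choux bun (not always there), 54 mm across at 12 to 26 mm above its underside, narrowing to 42 mm at the underside, 44 mm tall, 50 g. This point is on its axis, 20 mm above its underside; z up. It is crushed by more than 40 N of grip on either side.
- water_bottle: Bystander, to be left alone: clear drinking-water bottle, 64 mm across, 210 mm tall. Origin: on its underside.
- jam_jar: Bystander, to be left alone: amber glass jar with a white lid, 68 mm across, 85 mm tall. Origin: on its underside.
- sugar_shaker: Bystander, to be left alone: aluminium sugar shaker, 60 mm across, 105 mm tall. Origin: on its underside.
- piping_nozzle: Bystander, to be left alone: small steel cone, 30 mm across, 45 mm tall. Origin: on its underside.
There are look-alikes about, which are no part of the job. Leave any black or pink look-alike of the part that bears bun_3_mid alone.

How it is judged:
On the way, in this order (a step that is already met when the one before it is completed fails the run):
1. first pass: every screw turned to about half way (value of joint each of screw_1, screw_2, screw_3, screw_4 above 0.5 rad), for 0.1 s.
2. second pass: every screw fully home (value of joint each of screw_1, screw_2, screw_3, screw_4 above 1.45 rad), for 0.1 s.
3. then the plunger pulled up to its stop (value of joint plunger above 0.037 m), for 0.2 s.
At the end, for the whole second after the job is handed in: All four screws at 1.45 rad or more, the plunger back in (under 4 mm), the wrench standing upright in its holder's pocket (within 15 mm of its axis, on the floor), every bun that is there standing upright inside the loading tray, on its floor (all of step 2 and value of joint plunger below 0.004 m and horizontal distance between wrench_grip and holder below 0.015 m and z of wrench_grip in the frame of holder between 0.088 and 0.102 m and angle between wrench_grip's own z axis and vertical below 0.15 rad and x of bun_1_mid in the frame of tray between -0.045 and 0.045 m and y of bun_1_mid in the frame of tray between -0.085 and 0.085 m and z of bun_1_mid in the frame of tray between 0.015 and 0.032 m and angle between each of bun_1_mid, bun_2_mid, bun_3_mid's own z axis and vertical below 0.25 rad and x of bun_2_mid in the frame of tray between -0.045 and 0.045 m and y of bun_2_mid in the frame of tray between -0.085 and 0.085 m and z of bun_2_mid in the frame of tray between 0.015 and 0.032 m and x of bun_3_mid in the frame of tray between -0.045 and 0.045 m and y of bun_3_mid in the frame of tray between -0.085 and 0.085 m and z of bun_3_mid in the frame of tray between 0.015 and 0.032 m); the robot touches nothing.
It fails at once if out of cross order or too much at once: in either pass two neighbouring screws turned (past 0.45, then 1.2 rad) while the other two are not, or a screw past 1.2 rad while another is under 0.5 (((value of joint each of screw_1, screw_2 above 0.45 rad and value of joint each of screw_3, screw_4 below 0.45 rad) or (value of joint each of screw_2, screw_3 above 0.45 rad and value of joint each of screw_4, screw_1 below 0.45 rad) or (value of joint each of screw_3, screw_4 above 0.45 rad and value of joint each of screw_1, screw_2 below 0.45 rad) or (value of joint each of screw_4, screw_1 above 0.45 rad and value of joint each of screw_2, screw_3 below 0.45 rad)) or ((value of joint each of screw_1, screw_2 above 1.2 rad and value of joint each of screw_3, screw_4 below 1.2 rad) or (value of joint each of screw_2, screw_3 above 1.2 rad and value of joint each of screw_4, screw_1 below 1.2 rad) or (value of joint each of screw_3, screw_4 above 1.2 rad and value of joint each of screw_1, screw_2 below 1.2 rad) or (value of joint each of screw_4, screw_1 above 1.2 rad and value of joint each of screw_2, screw_3 below 1.2 rad)) or ((value of joint screw_1 above 1.2 rad and value of joint screw_2 below 0.5 rad) or (value of joint screw_1 above 1.2 rad and value of joint screw_3 below 0.5 rad) or (value of joint screw_1 above 1.2 rad and value of joint screw_4 below 0.5 rad) or (value of joint screw_2 above 1.2 rad and value of joint screw_1 below 0.5 rad) or (value of joint screw_2 above 1.2 rad and value of joint screw_3 below 0.5 rad) or (value of joint screw_2 above 1.2 rad and value of joint screw_4 below 0.5 rad) or (value of joint screw_3 above 1.2 rad and value of joint screw_1 below 0.5 rad) or (value of joint screw_3 above 1.2 rad and value of joint screw_2 below 0.5 rad) or (value of joint screw_3 above 1.2 rad and value of joint screw_4 below 0.5 rad) or (value of joint screw_4 above 1.2 rad and value of joint screw_1 below 0.5 rad) or (value of joint screw_4 above 1.2 rad and value of joint screw_2 below 0.5 rad) or (value of joint screw_4 above 1.2 rad and value of joint screw_3 below 0.5 rad))).
It fails at once if bare fingers pressing on the cover or its screws (contact force between the fingers and housing above 2 N).
It fails at once if a bun squeezed too hard (contact force between the fingers and bun_1 above 80 N or contact force between the fingers and bun_2 above 80 N or contact force between the fingers and bun_3 above 80 N).
It fails at once if the plunger left to snap back (velocity of joint plunger below -0.4 m/s).
It fails at once if a bystander moved more than 30 mm (distance of any of water_bottle, jam_jar, sugar_shaker, piping_nozzle from where it was at the start of the episode above 0.03 m).
Of bun_1, bun_2, bun_3 only 2 to 3 are there at a start; the rules pass over those that are not, and their reading is None.
At some moment in a run one of bun_1, bun_2, bun_3 may be knocked a few centimetres aside while the robot is not near it.
It also fails if it takes over 200 s, if anything falls off the work surface, if the arm or the gripper's body presses on something with over 40 N, if the wrist force passes 120 N, or if a joint passes its speed limit or range.

## Working session

There is one attempt and no reset: what is moved stays moved. The work goes in short steps, Python scripts to look and compute and a tool call to move; the robot and the scene stay as the last step left them, time stands still between calls to the robot, and variables do not carry over. Pictures are saved under pics/ and viewed, about 12 in all and at most 16, crops included, and the job is handed in when it is done.

Besides the shell and the picture viewer there is one more tool, called by a JSON object that holds its "api" and its "payload". play_rows: Moves the arm, as the interface text tells. Its arguments: {"type":"object","properties":{"increments":{"type":"array","items":{"type":"array","items":{"type":"number","minimum":-1,"maximum":1}}}},"required":["increments"]}

```bash
mkdir -p pics; cat > h.py <<'E'
import numpy as np, cv2
from rig import get_obs, capture, camera_model, hand_in
from scipy.spatial.transform import Rotation as R
def cap(name):
    m=camera_model(name); im,d=capture(name); return im,d,np.array(m["intrinsics"]),np.array(m["cam_to_world"])
def cloud(d,K,T):
    v,u=np.mgrid[:d.shape[0],:d.shape[1]]
    p=np.stack([(u-K[0,2])/K[0,0]*d,-(v-K[1,2])/K[1,1]*d,-d],-1)
    return p@T[:3,:3].T+T[:3,3]
def save(n,im,s=1):
    cv2.imwrite("pics/"+n,cv2.resize(im[...,::-1],None,fx=s,fy=s,interpolation=cv2.INTER_CUBIC))
def st():
    o=get_obs(); print("t",round(o["t"],2),"tcp",np.round(o["tcp_pos"],4),"q",np.round(o["q"],2),"F",np.round(o["wrist_force"],1),"M",np.round(o["torque"],2),"w",round(o["grip_width"],4))
    Rm=R.from_rotvec(o["eef_rot"]).as_matrix(); print("x",np.round(Rm[:,0],3),"y",np.round(Rm[:,1],3),"z",np.round(Rm[:,2],3)); return o,Rm
E
python3 - <<'E'
from h import *
st()
for n in("top","side"):
    im,d,K,T=cap(n); save(n+"0.png",im,1.4); np.savez(n+"0.npz",im=im,d=d,K=K,T=T); print(n,camera_model(n).keys(),K.round(1).tolist(),T.round(3).tolist())
E
```

```text
t 0.0 tcp [0.2919 0.608  0.255 ] q [ 0.97  0.29  1.58 -0.    1.28 -0.15] F [-0.2 -0.7  0.2] M [0.02 0.01 0.05] w 0.0856
x [-0.901  0.433  0.   ] y [ 0.433  0.901 -0.002] z [-0.001 -0.002 -1.   ]
top dict_keys(['intrinsics', 'cam_to_world']) [[509.1, 0.0, 275.9], [0.0, 509.1, 213.0], [0.0, 0.0, 1.0]] [[0.022, 0.997, -0.075, 0.494], [-1.0, 0.023, 0.01, -0.021], [0.012, 0.075, 0.997, 1.169], [0.0, 0.0, 0.0, 1.0]]
side dict_keys(['intrinsics', 'cam_to_world']) [[467.2, 0.0, 283.4], [0.0, 467.2, 210.6], [0.0, 0.0, 1.0]] [[0.9, 0.318, -0.298, 0.282], [-0.435, 0.625, -0.648, -0.653], [-0.02, 0.713, 0.701, 0.8], [0.0, 0.0, 0.0, 1.0]]
```

View pics/top0.png

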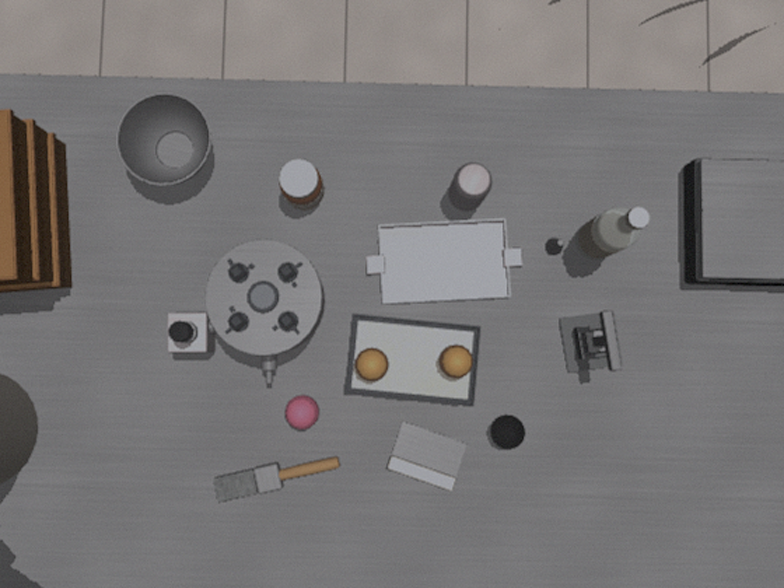

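View pics/side0.png

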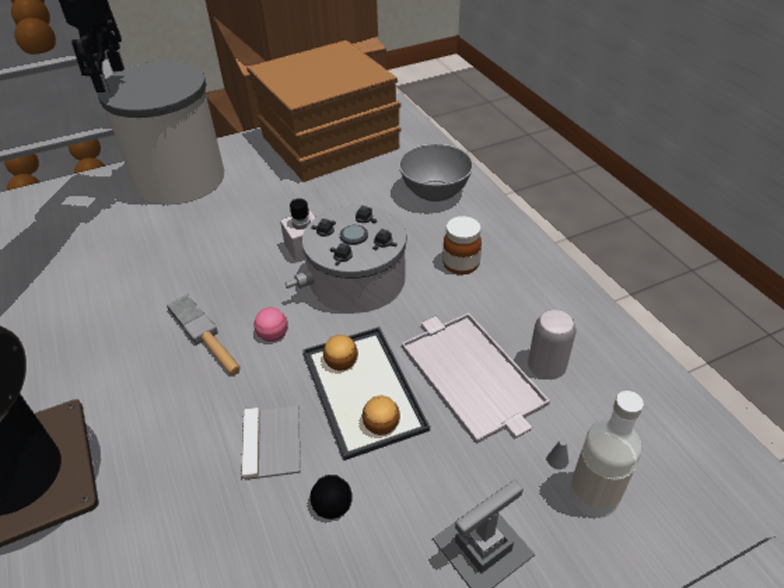

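The two pictures show: drum centre (top 264,298), wrench bar (612,340) in its holder, plunger knob (181,331), bare tray with lugs (443,262), two golden buns (371,364) and (456,361) on the paper-lined dark sheet. Look-alikes: pink ball (302,412), black ball (507,432), and the plate with a white edge (427,456). I leave all three alone. Next I measure from depth.

```bash
python3 - <<'E'
from h import *
z=np.load("top0.npz"); im,d=z["im"],z["d"]; P=cloud(d,z["K"],z["T"])
def reg(x0,y0,x1,y1): 
    s=np.s_[int(y0/1.4):int(y1/1.4),int(x0/1.4):int(x1/1.4)]; return P[s].reshape(-1,3),im[s].reshape(-1,3),d[s].ravel()
def rect(p): 
    r=cv2.minAreaRect((p[:,:2]*1000).astype(np.float32)); return np.round(r[0],1),np.round(r[1],1),round(r[2],1)
p,_,dd=reg(300,480,400,560); print("table z",np.median(p[:,2]))
p,c,_=reg(200,235,330,365); q=p[(p[:,2]>.09)&(p[:,2]<.104)]; (cx,cy),r=cv2.minEnclosingCircle((q[:,:2]*1000).astype(np.float32)); print("drum",cx,cy,r,np.median(q[:,2]))
for n,b in dict(a=(225,258,252,288),b=(275,258,302,288),c=(225,307,252,337),d=(275,307,302,337)).items():
    p,c,_=reg(*b); q=p[p[:,2]>.1085]; qt=p[p[:,2]>.1165]; print("screw",n,len(q),q[:,:2].mean(0).round(4),q[:,2].max().round(4),"top",len(qt),qt[:,:2].mean(0).round(4),rect(qt),"dark",rect(p[(c.max(1)<75)&(p[:,2]>.098)]))
p,_,_=reg(160,305,215,360); q=p[p[:,2]>.085]; print("knob",q[:,:2].mean(0),np.median(q[:,2]),rect(q)); q=p[(p[:,2]>.05)&(p[:,2]<.064)]; print("block",rect(q))
p,_,_=reg(550,300,635,385)
for lo,hi in((.003,.05),(.018,.035),(.09,.13)):
    q=p[(p[:,2]>lo)&(p[:,2]<hi)]; print("wr",lo,len(q),rect(q),np.median(q[:,2]))
p,_,_=reg(360,210,530,310); q=p[(p[:,2]>.0065)&(p[:,2]<.02)]; print("tray rim",len(q),rect(q))
p,_,_=reg(340,305,490,410); q=p[(p[:,2]>.0065)&(p[:,2]<.0125)]; print("sheet",rect(q))
for b in((350,340,395,385),(433,340,478,385)):
    p,_,_=reg(*b); q=p[p[:,2]>.025];  (cx,cy),r=cv2.minEnclosingCircle((q[:,:2]*1000).astype(np.float32)); qt=p[p[:,2]>.036]; print("bun",cx,cy,r,p[:,2].max(),qt.mean(0))
for n,b in dict(jam=(275,155,325,210),shaker=(450,155,495,215),noz=(540,230,567,262),bot=(585,200,655,260),black=(485,410,530,455),pink=(280,390,325,435)).items():
    p,_,_=reg(*b); q=p[p[:,2]>.02]; print(n,rect(q),q[:,2].max())
E
```

```text
table z 0.0016588146506876233
drum 574.3762817382812 154.68389892578125 88.1060791015625 0.10078650129939204
screw a 102 [0.6091 0.1909] 0.1263 top 76 [0.6089 0.1916] (array([609.6, 191.8]), array([19.9, 17.7]), 42.2) dark (array([609.1, 192. ]), array([33.6, 28.5]), 80.4)
screw b 101 [0.6083 0.1141] 1.169 top 80 [0.6079 0.1135] (array([553.5,  55.9]), array([192.3,  19.1]), 46.6) dark (array([610.4, 116.8]), array([27. , 34.5]), 77.2)
screw c 110 [0.5352 0.1843] 1.169 top 83 [0.5355 0.1837] (array([511.7,  92.2]), array([227. ,  22.8]), 75.5) dark (array([507.2,  94.4]), array([228.4,  35.7]), 74.7)
screw d 106 [0.5388 0.1154] 0.1248 top 79 [0.5387 0.1154] (array([539.1, 115.4]), array([18.9, 18.9]), 45.6) dark (array([536.8, 116.2]), array([33.9, 27.7]), 84.1)
knob [0.52572304 0.25737961] 0.10490882330004347 (array([528.4, 135. ]), array([313.2,  57.4]), 88.0)
block (array([519.8, 276.9]), array([58.8, 63.2]), 1.3)
wr 0.003 1616 (array([ 519. , -369.1]), array([139.5, 138.9]), 0.3) 0.005749417015452285
wr 0.018 185 (array([ 519.7, -360.1]), array([49.6, 40.6]), 9.3) 0.0288584889673
[... 199 characters left out ...]
6, 235.6]), 1.5)
bun 475.8887634277344 -9.683536529541016 26.79076385498047 1.16899095341401 [ 0.47621197 -0.00969296  0.05370287]
bun 485.1676025390625 -94.43952178955078 74.49211883544922 1.16899095341401 [ 0.4840338  -0.14220105  0.05419343]
jam (array([635.8,  65.1]), array([323.7,  67.4]), 19.4) 1.16899095341401
shaker (array([648.3, -85.8]), array([ 58.6, 329.3]), 56.9) 1.16899095341401
noz (array([ 590.7, -162.2]), array([ 20.6, 342.1]), 30.8) 1.16899095341401
bot (array([ 610.1, -200.9]), array([ 63.7, 423.8]), 24.1) 1.16899095341401
black (array([ 418.7, -131.8]), array([265.8,  52.5]), 64.9) 1.16899095341401
pink (array([444.9,  57.9]), array([ 52.1, 178. ]), 48.6) 1.16899095341401
```

```bash
python3 - <<'E'
from h import *
P=[]
for n in("top","side"):
    z=np.load(n+"0.npz"); p=cloud(z["d"],z["K"],z["T"]); P.append(p[(z["d"]>.05)&(p[...,2]<.6)])
p=np.concatenate(P); p=p[(p[:,2]>.03)&(p[:,0]>.15)&(p[:,0]<.95)&(abs(p[:,1])<.75)]
for x in np.arange(.2,.95,.05): print("x%.2f"%x,*["%4d"%(1000*np.percentile(q,98)) if len(q:=p[(abs(p[:,0]-x)<.025)&(abs(p[:,1]-y)<.025)][:,2])>3 else "   ." for y in np.arange(.7,-.6,-.05)])
E
```

```text
x0.20    .    .    .    .    .    .    .    .    .    .    .    .    .    .    .    .    .    .    .    .    .    .    .    .    .    .
x0.25    .    .  400  388    .    .    .    .    .    .    .    .    .    .    .    .    .    .    .    .    .    .    .    .    .    .
x0.30  221  333  390  396    .    .    .    .    .    .    .    .    .    .    .    .    .    .    .    .    .    .    .    .    .    .
x0.35  221  335  383  220  219    .    .    .    .    .    .    .   34    .    .    .    .    .   48   48    .    .    .    .    .    .
x0.40  221  221  221  220  220    .    .    .    .    .    .    .   47   32    .    .    .    .   46   47    .    .    .    .    .    .
x0.45  220  221  221  219    .    .    .    .    .    .    .   59    .    .   50   47   36   48    .    .    .    .    .    .    .    .
x0.50    .    .    .    .    .    .    .    .  109  108  107  104  104    .   51   46   44   50    .    .    .  115  113    .    .    .
x0.55  168  169    .    .    .    .    .    .  109  107  123  111  122  102    .    .    .    .    .    .    .  115   42    .    .    .
x0.60  170  
[... 239 characters left out ...]
  200    .   55   66
x0.70  170  170  170  170  169    .    .    .    .    .    .    .    .    .    .    .    .    .    .    .   48  212  212    .   61   66
x0.75  170  170  171  170  169    .   72   73   73   73    .   89   89   58    .    .    .  106  103    .    .    .    .    .   62   66
x0.80  171  170  172  170  169    .   71   62   52   73    .   87   89    .    .    .    .  106  101    .    .    .    .    .   55   65
x0.85    .    .    .  169  167    .   73   68   67   73    .    .    .    .    .    .    .    .    .    .    .    .    .    .    .    .
x0.90    .    .    .    .    .    .    .   72   72    .    .    .    .    .    .    .    .    .    .    .    .    .    .    .    .    .
```

{"api": "play_rows", "payload": {"increments": [[0, 0, -0.5, 0, 1], [0, 0, -0.5, 0, 1], [-0.4, -0.25, -0.5, 0.05, 1], [-0.8, -0.5, -0.5, 0.1, 1], [-1, -0.64, -0.5, 0.15, 1], [-1, -0.64, -0.5, 0.2144, 1], [-1, -0.64, -0.5, 0.2144, 1], [-1, -0.64, -0.5, 0.2144, 1], [-1, -0.64, -0.5, 0.2144, 1], [-1, -0.64, -0.5, 0.2144, 1], [-1, -0.64, -0.5, 0.2144, 1]]}}

```text
t: 1.2
tcp_pos: [0.3671, 0.4872, 0.316]
eef_rot: [-2.462, -1.952, 0.0]
wrist_force: [-0.6, 0.1, 0.2]
grip_width: 0.0857
```

{"api": "play_rows", "payload": {"increments": [[-0.3, 0.3, 0, 0.025, 1], [-0.6, 0.6, 0, 0.05, 1], [-0.9, 0.9, 0, 0.1, 1], [-1, 1, 0, 0.15, 1], [-1, 1, 0, 0.2144, 1], [-1, 1, 0, 0.2144, 1], [-1, 1, 0, 0.2144, 1], [-1, 1, 0, 0.2144, 1], [-1, 1, 0, 0.2144, 1], [-1, 1, 0, 0.2144, 1]]}}

```text
t: 2.2
tcp_pos: [0.4574, 0.3435, 0.3161]
eef_rot: [3.142, -0.0, -0.0]
wrist_force: [-0.2, 0.4, -0.1]
grip_width: 0.0854
```

{"api": "play_rows", "payload": {"increments": [[0.25, 0.4, 0, 0, 1], [0.5, 0.8, 0, 0, 1], [0.75, 1, 0, 0, 1], [0.75, 1, 0, 0, 1], [0.75, 1, 0, 0, 1]]}}

```text
t: 2.7
tcp_pos: [0.5479, 0.2227, 0.3159]
eef_rot: [-3.141, 0.001, 0.001]
wrist_force: [-0.5, -0.2, 0.6]
grip_width: 0.0855
```

```bash
python3 - <<'E'
from h import *
st()
im,d,K,T=cap("wrist"); save("w1.png",im,1.2); np.savez("w1.npz",im=im,d=d,K=K,T=T); print(K.round(1).tolist(),T.round(3).tolist())
E
```

```text
t 2.7 tcp [0.5479 0.2227 0.3159] q [0.21 0.06 1.72 0.   1.36 1.79] F [-0.5 -0.2  0.6] M [0.04 0.02 0.04] w 0.0855
x [ 1.    -0.    -0.001] y [-0. -1. -0.] z [-0.001  0.    -1.   ]
[[355.8, 0.0, 274.2], [0.0, 355.8, 212.2], [0.0, 0.0, 1.0]] [[-0.0, 0.95, 0.311, 0.627], [-1.0, -0.0, -0.002, 0.222], [-0.001, -0.311, 0.95, 0.433], [0.0, 0.0, 0.0, 1.0]]
```

View pics/w1.png

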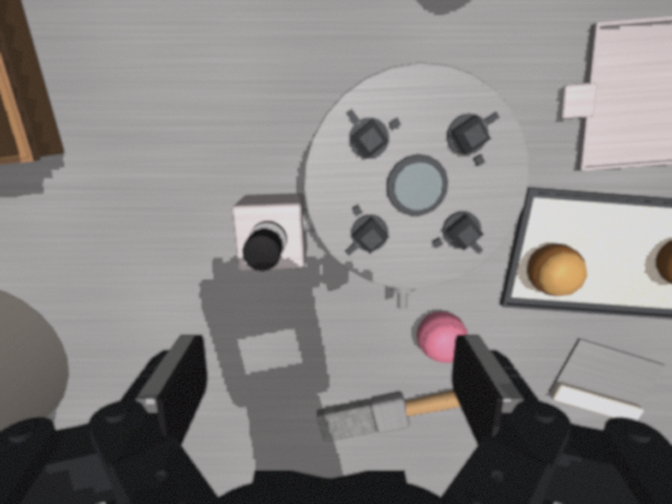

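```bash
cat > drum.py <<'E'
from h import *
from scipy.optimize import least_squares
import sys
def drum(f,show=True):
    z=np.load(f); im,d=z["im"],z["d"]; P=cloud(d,z["K"],z["T"])
    p=P.reshape(-1,3); ok=(d.ravel()>.05)&(abs(p[:,0]-.573)<.1)&(abs(p[:,1]-.153)<.1); p=p[ok]
    print("cover z",np.median(p[(p[:,2]>.09)&(p[:,2]<.106)][:,2]))
    q=p[(p[:,2]>.1175)&(p[:,2]<.14)]
    n,_,cc=cv2.kmeans((q[:,:2]*1000).astype(np.float32),4,None,(3,50,.01),5,cv2.KMEANS_PP_CENTERS)
    lab=_.ravel(); C=[]
    for k in range(4):
        s=q[lab==k]; r=cv2.minAreaRect((s[:,:2]*1000).astype(np.float32)); print(k,len(s),s[:,:2].mean(0).round(4),np.round(r[0],1),np.round(r[1],1),round(r[2],1),s[:,2].max().round(4)); C.append(s[:,:2].mean(0))
    return np.array(C)
if __name__=="__main__": drum(sys.argv[1])
E
python3 drum.py w1.npz
```

```text
cover z 0.10005375561159313
0 295 [0.5411 0.1171] [540.8 116.8] [16.3 16.9] 42.6 0.1229
1 356 [0.6112 0.1925] [611.1 192.3] [17.  17.1] 43.1 0.1227
2 354 [0.6139 0.1196] [614.2 119.1] [16.8 16.4] 36.7 0.1228
3 284 [0.5384 0.1899] [537.9 189.8] [17.  16.1] 42.6 0.1236
```

{"api": "play_rows", "payload": {"increments": [[0, 0.35, 0, 0, 1], [0, 0.7, 0, 0, 1], [0, 1, 0, 0, 1]]}}

```text
t: 3.05
tcp_pos: [0.5464, 0.1039, 0.3164]
eef_rot: [-3.142, -0.006, -0.0]
wrist_force: [0.1, 0.3, -0.3]
grip_width: 0.0855
```

{"api": "play_rows", "payload": {"increments": [[0, 0.4, 0, 0, 1], [0, 0.8, 0, 0, 1], [0, 1, 0, 0, 1]]}}

```text
t: 3.35
tcp_pos: [0.5467, -0.0177, 0.3165]
eef_rot: [3.141, 0.002, 0.0]
wrist_force: [0.3, 0.7, -0.2]
grip_width: 0.0854
```

{"api": "play_rows", "payload": {"increments": [[0, 0.4, 0, 0, 1], [0, 0.8, 0, 0, 1], [0, 1, 0, 0, 1]]}}

```text
t: 3.65
tcp_pos: [0.547, -0.1377, 0.3164]
eef_rot: [3.141, 0.002, 0.0]
wrist_force: [0.1, -0.2, 0.8]
grip_width: 0.0853
```

{"api": "play_rows", "payload": {"increments": [[0, 0.4, 0, 0, 1], [0, 0.8, 0, 0, 1], [0, 1, 0, 0, 1]]}}

```text
t: 3.95
tcp_pos: [0.5472, -0.2578, 0.3163]
eef_rot: [3.141, 0.002, 0.0]
wrist_force: [0.5, 0.1, -0.3]
grip_width: 0.0854
```

{"api": "play_rows", "payload": {"increments": [[-0.1, 0.4, 0, 0, 1], [-0.2, 0.8, 0, -0.0135, 1], [-0.22, 0.9, 0, -0.027, 1], [-0.22, 0.9, 0, -0.027, 1], [-0.22, 0.9, 0, -0.027, 1]]}}

```text
t: 4.45
tcp_pos: [0.5214, -0.3628, 0.3163]
eef_rot: [-3.129, -0.266, -0.0]
wrist_force: [-1.3, 0.8, -0.1]
grip_width: 0.0855
```

```bash
cat > wr.py <<'E'
from h import *
import sys
o,Rm=st()
im,d,K,T=cap("wrist"); save(sys.argv[1]+".png",im,1.2); np.savez(sys.argv[1]+".npz",im=im,d=d,K=K,T=T)
P=cloud(d,K,T); p=P[(d>.05)&(abs(P[...,0]-.52)<.08)&(abs(P[...,1]+.366)<.08)]
def rect(q): r=cv2.minAreaRect((q[:,:2]*1000).astype(np.float32)); return len(q),np.round(r[0],1),np.round(r[1],1),round(r[2],1),np.median(q[:,2]).round(4)
for lo,hi in((.104,.125),(.024,.034)): print(lo,rect(p[(p[:,2]>lo)&(p[:,2]<hi)]))
p=P[(d>.05)&(abs(P[...,0]-.66)<.1)&(abs(P[...,1]+.39)<.07)]
for lo,hi in((.05,.15),(.15,.19),(.19,.23)):
    q=p[(p[:,2]>lo)&(p[:,2]<hi)]
    if len(q)>5: print("bottle",lo,rect(q),"minx",q[:,0].min())
E
python3 wr.py w2
```

```text
t 4.45 tcp [ 0.5214 -0.3628  0.3163] q [-0.77  0.16  1.62  0.    1.37  0.63] F [-1.3  0.8 -0.1] M [ 0.01  0.   -0.01] w 0.0855
x [0.986 0.169 0.   ] y [ 0.169 -0.986 -0.001] z [ 0.     0.001 -1.   ]
0.104 (1615, array([ 522., -367.]), array([89.3, 15.9]), 9.5, np.float64(0.1107))
0.024 (578, array([ 521.6, -367. ]), array([50.6, 50.1]), 9.7, np.float64(0.0279))
bottle 0.05 (2614, array([ 619.5, -368.8]), array([ 61.2, 119.5]), 87.9, np.float64(0.1297)) minx 0.5600326739048046
```

{"api": "play_rows", "payload": {"increments": [[0, 0.035, 0.3, 0, 1], [0, 0.035, 0.65, 0, 1], [0, 0.035, 1, 0, 1], [0, 0.035, 1, 0, 1]]}}

```text
t: 4.9
tcp_pos: [0.5191, -0.3636, 0.1888]
eef_rot: [-3.119, -0.268, 0.015]
wrist_force: [-1.1, 1.3, -1.3]
grip_width: 0.0853
```

{"api": "play_rows", "payload": {"increments": [[0, 0, 0.2, 0, 1], [0, 0, 0.4, 0, 1], [0, 0, 0.6, 0, 1], [0, 0, 0.74, 0, 1], [0, 0, 0.74, 0, 1]]}}

```text
t: 5.4
tcp_pos: [0.5213, -0.3671, 0.1064]
eef_rot: [-3.128, -0.267, 0.003]
wrist_force: [-0.9, 0.8, -0.8]
grip_width: 0.0855
```

{"api": "play_rows", "payload": {"increments": [[0, 0, 0, 0, 0], [0, 0, 0, 0, 0], [0, 0, 0, 0, 0], [0, 0, 0, 0, 0], [0, 0, 0, 0, 0], [0, 0, 0, 0, 0], [0, 0, 0, 0, 0], [0, 0, 0, 0, 0]]}}

```text
t: 6.2
tcp_pos: [0.5217, -0.3685, 0.1083]
eef_rot: [-3.13, -0.265, -0.001]
wrist_force: [-0.3, 2.2, 6.4]
grip_width: 0.0148
```

{"api": "play_rows", "payload": {"increments": [[0, 0, -0.1, 0, 0], [0, 0, -0.25, 0, 0], [0, 0, -0.5, 0, 0], [0, 0, -0.75, 0, 0], [0, 0, -1, 0, 0], [0, 0, -1, 0, 0]]}}

```text
t: 6.8
tcp_pos: [0.5231, -0.3706, 0.2327]
eef_rot: [3.122, 0.265, 0.01]
wrist_force: [0.2, -1.3, -3.3]
grip_width: 0.015
```

{"api": "play_rows", "payload": {"increments": [[0, -0.2, -0.1, 0, 0], [0, -0.5, -0.2, 0, 0], [0, -0.75, -0.2, 0, 0], [0, -1, -0.2, 0, 0]]}}

```text
t: 7.2
tcp_pos: [0.5002, -0.2489, 0.2491]
eef_rot: [-3.129, -0.265, 0.003]
wrist_force: [-0.3, -0.6, -3.3]
grip_width: 0.0149
```

{"api": "play_rows", "payload": {"increments": [[0.05, -0.2, 0, -0.02, 0], [0.1, -0.4, 0, -0.04, 0], [0.15, -0.6, 0, -0.06, 0], [0.2, -0.8, 0, -0.08, 0], [0.3, -1, 0, -0.1, 0], [0.3, -1, 0, -0.1125, 0], [0.3, -1, 0, -0.1125, 0]]}}

```text
t: 7.9
tcp_pos: [0.5156, -0.1249, 0.2489]
eef_rot: [-2.842, -1.333, 0.004]
wrist_force: [-0.8, 0.1, -3.0]
grip_width: 0.0149
```

{"api": "play_rows", "payload": {"increments": [[0.2, -0.1, 0, -0.02, 0], [0.4, -0.2, 0, -0.04, 0], [0.6, -0.3, 0, -0.06, 0], [0.8, -0.4, 0, -0.08, 0], [1, -0.5, 0, -0.1, 0], [1, -0.5, 0, -0.1125, 0], [1, -0.5, 0, -0.1125, 0]]}}

```text
t: 8.6
tcp_pos: [0.5467, 0.0048, 0.2497]
eef_rot: [-2.208, -2.232, 0.003]
wrist_force: [0.0, -0.7, -3.7]
grip_width: 0.0149
```

{"api": "play_rows", "payload": {"increments": [[0.2, 0.07, 0, -0.02, 0], [0.4, 0.14, 0, -0.04, 0], [0.6, 0.21, 0, -0.06, 0], [0.8, 0.28, 0, -0.08, 0], [1, 0.35, 0, -0.1, 0], [1, 0.35, 0, -0.1125, 0], [1, 0.35, 0, -0.1125, 0], [1, 0.35, 0, -0.1125, 0]]}}

```text
t: 9.4
tcp_pos: [0.5876, 0.1242, 0.2505]
eef_rot: [-1.304, -2.857, 0.002]
wrist_force: [0.4, -0.6, -4.6]
grip_width: 0.015
```

```bash
cat > go.py <<'E'
# go.py X Y [Z] [yawdeg]: increments from current measured pose to target
from h import *
import sys
o,Rm=st(); a=[float(s) for s in sys.argv[1:]]
t=np.array([a[0],a[1],a[2] if len(a)>2 else o["tcp_pos"][2]])
yaw=np.degrees(np.arctan2(Rm[1,0],Rm[0,0]))
print("yaw",round(yaw,2),"units",np.round(Rm.T@(t-o["tcp_pos"])/.12,4), "turn",round(((yaw-a[3]+180)%360-180)/360,4) if len(a)>3 else "")
E
python3 go.py .6116 .192 .225 131
python3 - <<'E'
from h import *
im,d,K,T=cap("wrist"); save("w3.png",im,1); np.savez("w3.npz",im=im,d=d,K=K,T=T)
E
```

```text
t 9.4 tcp [0.5876 0.1242 0.2505] q [ 0.04  0.13  1.77 -0.    1.24 -0.67] F [ 0.4 -0.6 -4.6] M [-0.02  0.03  0.04] w 0.015
x [-0.655  0.755  0.001] y [ 0.755  0.655 -0.001] z [-0.001 -0.    -1.   ]
yaw 130.94 units [0.2955 0.5216 0.2123] turn -0.0002
```

View pics/w3.png

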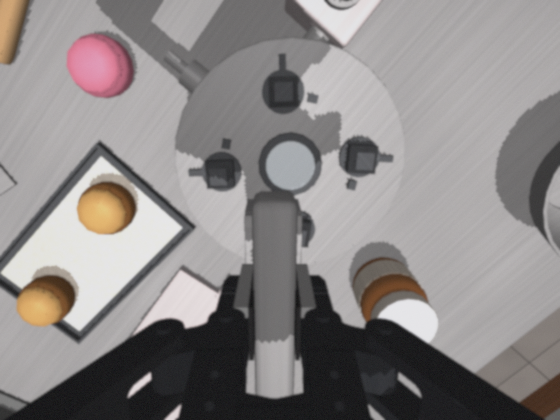

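{"api": "play_rows", "payload": {"increments": [[0.1, 0.17, 0, 0, 0], [0.2, 0.35, 0, 0, 0], [0.295, 0.52, 0, 0, 0], [0.295, 0.52, 0, 0, 0], [0.295, 0.52, 0.06, 0, 0], [0.295, 0.52, 0.12, 0, 0], [0.295, 0.52, 0.18, 0, 0], [0.295, 0.52, 0.24, 0, 0], [0.295, 0.52, 0.24, 0, 0]]}}

```text
t: 10.35
tcp_pos: [0.6104, 0.1922, 0.2205]
eef_rot: [-1.298, -2.858, 0.003]
wrist_force: [0.1, 0.6, -4.4]
grip_width: 0.0154
```

```bash
python3 go.py .6116 .192 .209 131
```

```text
t 10.35 tcp [0.6104 0.1922 0.2205] q [ 0.15  0.24  1.7  -0.    1.21 -0.57] F [ 0.1  0.6 -4.4] M [-0.01  0.03 -0.01] w 0.0154
x [-0.658  0.753  0.002] y [ 0.753  0.658 -0.003] z [-0.004 -0.001 -1.   ]
yaw 131.15 units [-0.008   0.0062  0.0961] turn 0.0004
```

{"api": "play_rows", "payload": {"increments": [[0, 0, 0.03, 0, 0], [0, 0, 0.06, 0, 0], [0, 0, 0.09, 0, 0], [0, 0, 0.1, 0, 0], [0, 0, 0.1, 0, 0]]}}

```text
t: 10.85
tcp_pos: [0.6113, 0.1929, 0.2104]
eef_rot: [-1.298, -2.861, 0.0]
wrist_force: [0.4, -0.9, -3.3]
grip_width: 0.0151
```

```bash
python3 go.py .6116 .192 .209 131
```

```text
t 10.85 tcp [0.6113 0.1929 0.2104] q [ 0.15  0.25  1.7   0.    1.19 -0.57] F [ 0.4 -0.9 -3.3] M [ 0.01  0.03 -0.02] w 0.0151
x [-0.659  0.752  0.   ] y [ 0.752  0.659 -0.   ] z [-0.001 -0.    -1.   ]
yaw 131.2 units [-0.0075 -0.0031  0.0117] turn 0.0006
```

{"api": "play_rows", "payload": {"increments": [[0, 0, 0.01, 0.02, 0], [0, 0, 0.01, 0.04, 0], [0, 0, 0.01, 0.06, 0], [0, 0, 0.01, 0.08, 0], [0, 0, 0.01, 0.1, 0], [0, 0, 0.01, 0.12, 0], [0, 0, 0.01, 0.14, 0], [0, 0, 0.01, 0.153, 0], [0, 0, 0.01, 0.153, 0], [0, 0, 0.01, 0.153, 0]]}}

```text
t: 11.85
tcp_pos: [0.612, 0.1926, 0.21]
eef_rot: [2.471, 1.938, 0.001]
wrist_force: [1.2, -1.4, -2.8]
grip_width: 0.0149
```

```bash
python3 go.py .6116 .192 .209 76
```

```text
t 11.85 tcp [0.612  0.1926 0.21  ] q [ 0.15  0.25  1.7  -0.    1.18  0.39] F [ 1.2 -1.4 -2.8] M [-0.37 -0.36  0.1 ] w 0.0149
x [ 0.238  0.971 -0.   ] y [ 0.971 -0.238  0.002] z [ 0.002 -0.001 -1.   ]
yaw 76.22 units [-0.0053 -0.0021  0.0079] turn 0.0006
```

{"api": "play_rows", "payload": {"increments": [[0, 0, 0, -0.02, 0], [0, 0, -0.1, -0.02, 0], [0, 0, -0.2, -0.02, 0], [0, 0, -0.3, -0.02, 0], [-0.15, -0.08, -0.3, -0.04, 0], [-0.3, -0.16, -0.3, -0.06, 0], [-0.45, -0.25, -0.3, -0.08, 0], [-0.6, -0.33, -0.3, -0.1, 0], [-0.75, -0.425, -0.3, -0.12, 0], [-0.757, -0.425, -0.3, -0.14, 0], [-0.757, -0.425, -0.3, -0.152, 0], [-0.757, -0.425, -0.3, -0.152, 0]]}}

```text
t: 13.05
tcp_pos: [0.5402, 0.117, 0.2472]
eef_rot: [1.308, 2.855, 0.002]
wrist_force: [0.6, 0.2, -3.2]
grip_width: 0.0149
```

```bash
python3 go.py .5408 .1167 .209 131; python3 - <<'E'
from h import *
im,d,K,T=cap("wrist"); save("w4.png",im,1); np.savez("w4.npz",im=im,d=d,K=K,T=T)
E
```

```text
t 13.05 tcp [0.5402 0.117  0.2472] q [ 0.03  0.02  1.89  0.    1.23 -0.68] F [ 0.6  0.2 -3.2] M [ 0.   -0.05 -0.02] w 0.0149
x [-0.653  0.757 -0.001] y [0.757 0.653 0.001] z [ 0.002  0.    -1.   ]
yaw 130.77 units [-0.0046  0.0015  0.3185] turn -0.0006
```

View pics/w4.png

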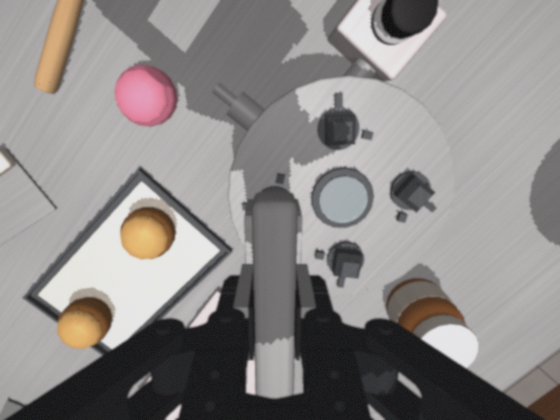

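{"api": "play_rows", "payload": {"increments": [[0, 0, 0.07, 0, 0], [0, 0, 0.14, 0, 0], [0, 0, 0.2, 0, 0], [0, 0, 0.25, 0, 0], [0, 0, 0.3, 0, 0], [0, 0, 0.31, 0, 0], [0, 0, 0.31, 0, 0]]}}

```text
t: 13.8
tcp_pos: [0.5401, 0.1169, 0.2081]
eef_rot: [-1.307, -2.856, 0.0]
wrist_force: [0.2, 0.6, -3.4]
grip_width: 0.015
```

```bash
python3 go.py .5408 .1167 .209 131
```

```text
t 13.8 tcp [0.5401 0.1169 0.2081] q [ 0.03  0.06  1.92 -0.    1.16 -0.68] F [ 0.2  0.6 -3.4] M [0.01 0.01 0.04] w 0.015
x [-0.654  0.757  0.   ] y [ 0.757  0.654 -0.   ] z [-0.001 -0.    -1.   ]
yaw 130.83 units [-0.0054  0.0032 -0.0078] turn -0.0005
```

{"api": "play_rows", "payload": {"increments": [[0, 0, 0, 0.02, 0], [0, 0, 0, 0.04, 0], [0, 0, 0, 0.06, 0], [0, 0, 0, 0.08, 0], [0, 0, 0, 0.1, 0], [0, 0, 0, 0.12, 0], [0, 0, 0, 0.14, 0], [0, 0, 0, 0.152, 0], [0, 0, 0, 0.152, 0], [0, 0, 0, 0.152, 0]]}}

```text
t: 14.8
tcp_pos: [0.541, 0.1165, 0.209]
eef_rot: [2.47, 1.937, 0.002]
wrist_force: [1.5, -2.1, -2.9]
grip_width: 0.0151
```

{"api": "play_rows", "payload": {"increments": [[0, 0, 0, -0.02, 0], [0, 0, -0.1, -0.02, 0], [0, 0, -0.2, -0.02, 0], [0, 0, -0.3, -0.02, 0], [0.03, 0.12, -0.3, -0.04, 0], [0.06, 0.24, -0.3, -0.06, 0], [0.1, 0.36, -0.3, -0.08, 0], [0.13, 0.48, -0.3, -0.1, 0], [0.167, 0.595, -0.3, -0.12, 0], [0.167, 0.595, -0.3, -0.14, 0], [0.167, 0.595, -0.3, -0.152, 0], [0.167, 0.595, -0.3, -0.152, 0]]}}

```text
t: 16.0
tcp_pos: [0.6142, 0.1195, 0.2454]
eef_rot: [-1.308, -2.856, -0.0]
wrist_force: [-0.1, -0.5, -2.9]
grip_width: 0.0154
```

```bash
python3 go.py .6143 .1194 .209 131
```

```text
t 16.0 tcp [0.6142 0.1195 0.2454] q [ 0.03  0.19  1.71  0.    1.24 -0.68] F [-0.1 -0.5 -2.9] M [-0.02  0.01 -0.02] w 0.0154
x [-0.653  0.757  0.   ] y [0.757 0.653 0.   ] z [-0.  0. -1.]
yaw 130.78 units [-1.00e-03 -2.00e-04  3.03e-01] turn -0.0006
```

{"api": "play_rows", "payload": {"increments": [[0, 0, 0.07, 0, 0], [0, 0, 0.14, 0, 0], [0, 0, 0.2, 0, 0], [0, 0, 0.25, 0, 0], [0, 0, 0.3, 0, 0], [0, 0, 0.3, 0, 0], [0, 0, 0.3, 0, 0]]}}

```text
t: 16.7
tcp_pos: [0.6142, 0.1193, 0.2081]
eef_rot: [-1.307, -2.856, 0.0]
wrist_force: [0.1, 0.5, -3.4]
grip_width: 0.0154
```

```bash
python3 go.py .6143 .1194 .209 131
```

```text
t 16.7 tcp [0.6142 0.1193 0.2081] q [ 0.03  0.22  1.75  0.    1.17 -0.68] F [ 0.1  0.5 -3.4] M [ 0.08 -0.07 -0.01] w 0.0154
x [-0.654  0.757  0.   ] y [ 0.757  0.654 -0.   ] z [-0.  0. -1.]
yaw 130.83 units [ 0.0004  0.0013 -0.0074] turn -0.0005
```

{"api": "play_rows", "payload": {"increments": [[0, 0, 0, 0.02, 0], [0, 0, 0, 0.04, 0], [0, 0, 0, 0.06, 0], [0, 0, 0, 0.08, 0], [0, 0, 0, 0.1, 0], [0, 0, 0, 0.12, 0], [0, 0, 0, 0.14, 0], [0, 0, 0, 0.152, 0], [0, 0, 0, 0.152, 0], [0, 0, 0, 0.152, 0]]}}

```text
t: 17.7
tcp_pos: [0.6147, 0.119, 0.2086]
eef_rot: [2.471, 1.938, 0.001]
wrist_force: [1.6, -1.1, -3.8]
grip_width: 0.0147
```

{"api": "play_rows", "payload": {"increments": [[0, 0, 0, -0.02, 0], [0, 0, -0.1, -0.02, 0], [0, 0, -0.2, -0.02, 0], [0, 0, -0.3, -0.02, 0], [0.08, -0.15, -0.3, -0.04, 0], [0.16, -0.3, -0.3, -0.06, 0], [0.24, -0.45, -0.3, -0.08, 0], [0.33, -0.6, -0.3, -0.1, 0], [0.42, -0.757, -0.3, -0.12, 0], [0.42, -0.757, -0.3, -0.14, 0], [0.42, -0.757, -0.3, -0.152, 0], [0.42, -0.757, -0.3, -0.152, 0]]}}

```text
t: 18.9
tcp_pos: [0.5381, 0.1904, 0.2459]
eef_rot: [1.307, 2.856, 0.001]
wrist_force: [-1.0, -0.4, -3.5]
grip_width: 0.0151
```

```bash
python3 go.py .5381 .1902 .209 131
```

```text
t 18.9 tcp [0.5381 0.1904 0.2459] q [ 0.16  0.07  1.85  0.    1.23 -0.55] F [-1.  -0.4 -3.5] M [-0.   -0.   -0.02] w 0.0151
x [-0.654  0.757 -0.   ] y [0.757 0.654 0.001] z [ 0.001  0.    -1.   ]
yaw 130.81 units [-0.0011 -0.0011  0.3073] turn -0.0005
```

{"api": "play_rows", "payload": {"increments": [[0, 0, 0.07, 0, 0], [0, 0, 0.14, 0, 0], [0, 0, 0.2, 0, 0], [0, 0, 0.25, 0, 0], [0, 0, 0.3, 0, 0], [0, 0, 0.305, 0, 0], [0, 0, 0.305, 0, 0]]}}

```text
t: 19.6
tcp_pos: [0.5382, 0.19, 0.2075]
eef_rot: [-1.307, -2.856, 0.0]
wrist_force: [0.1, 0.4, -3.3]
grip_width: 0.0152
```

{"api": "play_rows", "payload": {"increments": [[0, 0, 0, 0.02, 0], [0, 0, 0, 0.04, 0], [0, 0, 0, 0.06, 0], [0, 0, 0, 0.08, 0], [0, 0, 0, 0.1, 0], [0, 0, 0, 0.12, 0], [0, 0, 0, 0.14, 0], [0, 0, 0, 0.152, 0], [0, 0, 0, 0.152, 0], [0, 0, 0, 0.152, 0]]}}

```text
t: 20.6
tcp_pos: [0.5386, 0.1898, 0.208]
eef_rot: [2.471, 1.938, 0.001]
wrist_force: [1.7, -1.1, -2.6]
grip_width: 0.0152
```

{"api": "play_rows", "payload": {"increments": [[0, 0, 0, -0.02, 0], [0, 0, -0.1, -0.02, 0], [0, 0, -0.2, -0.02, 0], [0, 0, -0.35, -0.03, 0], [0, 0, -0.5, -0.04, 0], [0, 0, -0.5, -0.04, 0], [0, 0, -0.5, -0.04, 0]]}}

```text
t: 21.3
tcp_pos: [0.5382, 0.1902, 0.2688]
eef_rot: [2.213, 2.229, 0.002]
wrist_force: [-0.7, -0.5, -5.3]
grip_width: 0.0149
```

```bash
python3 go.py .6116 .1929 .246 91.3; python3 - <<'E'
from h import *
z,d,K,T=cap("top"); np.savez("t5.npz",im=z,d=d,K=K,T=T)
im,d2,K,T=cap("wrist"); np.savez("w5.npz",im=im,d=d2,K=K,T=T)
c=cv2.resize(z[150:280,110:240],(420,420),interpolation=cv2.INTER_CUBIC); w=cv2.resize(im,(560,420)); save("c5.png",np.hstack([w[:,150:520],c]))
E
```

```text
t 21.3 tcp [0.5382 0.1902 0.2688] q [0.16 0.05 1.82 0.   1.27 0.15] F [-0.7 -0.5 -5.3] M [-0.02  0.04 -0.03] w 0.0149
x [-0.007  1.     0.   ] y [1.    0.007 0.001] z [ 0.001  0.001 -1.   ]
yaw 90.4 units [0.0184 0.6114 0.1906] turn -0.0025
```

View pics/c5.png

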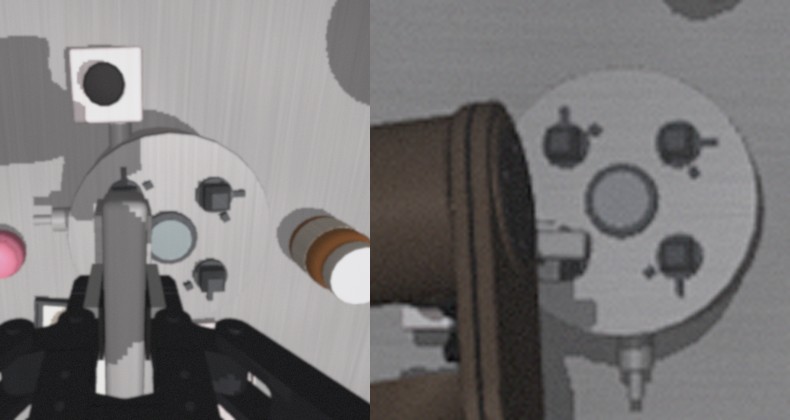

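{"api": "play_rows", "payload": {"increments": [[0, 0, 0.15, 0, 0], [0, 0, 0.25, 0, 0], [0, 0, 0.32, 0, 0], [0, 0, 0.39, 0, 0], [0, 0, 0.44, 0, 0], [0, 0, 0.49, 0, 0], [0, 0, 0.5, 0, 0], [0, 0, 0.5, 0, 0]]}}

```text
t: 22.2
tcp_pos: [0.5383, 0.19, 0.2078]
eef_rot: [2.211, 2.231, 0.0]
wrist_force: [0.0, -0.2, -2.8]
grip_width: 0.0149
```

{"api": "play_rows", "payload": {"increments": [[0, 0, 0, 0.02, 0], [0, 0, 0, 0.04, 0], [0, 0, 0, 0.06, 0], [0, 0, 0, 0.08, 0], [0, 0, 0, 0.1, 0], [0, 0, 0, 0.12, 0], [0, 0, 0, 0.14, 0], [0, 0, 0, 0.155, 0], [0, 0, 0, 0.16, 0], [0, 0, 0, 0.16, 0]]}}

```text
t: 23.2
tcp_pos: [0.5382, 0.1895, 0.2084]
eef_rot: [3.011, 0.891, -0.001]
wrist_force: [-1.1, -1.6, -2.7]
grip_width: 0.0149
```

```bash
python3 go.py .5381 .1902 .209 30.4
```

```text
t 23.2 tcp [0.5382 0.1895 0.2084] q [ 0.16  0.1   1.88 -0.    1.16  1.16] F [-1.1 -1.6 -2.7] M [-0.47  0.29  0.13] w 0.0149
x [ 0.839  0.544 -0.001] y [ 0.544 -0.839  0.001] z [-0.    -0.001 -1.   ]
yaw 32.96 units [ 0.0026 -0.0052 -0.0053] turn 0.0071
```

{"api": "play_rows", "payload": {"increments": [[0, 0, 0, 0.004, 0], [0, 0, 0, 0.008, 0], [0, 0, 0, 0.01, 0], [0, 0, 0, 0.01, 0]]}}

```text
t: 23.6
tcp_pos: [0.5383, 0.1896, 0.2082]
eef_rot: [3.038, 0.795, -0.0]
wrist_force: [-2.8, -3.7, 0.2]
grip_width: 0.0148
```

```bash
python3 go.py .5381 .1902 .209 30.4
```

```text
t 23.6 tcp [0.5383 0.1896 0.2082] q [ 0.16  0.1   1.88 -0.    1.16  1.22] F [-2.8 -3.7  0.2] M [-0.85  0.49  0.04] w 0.0148
x [ 0.872  0.49  -0.   ] y [ 0.49  -0.872  0.001] z [ 0.    -0.001 -1.   ]
yaw 29.31 units [ 0.0011 -0.0046 -0.0065] turn -0.003
```

{"api": "play_rows", "payload": {"increments": [[0, 0, 0, -0.025, 0], [0, 0, -0.1, -0.025, 0], [0, 0, -0.2, -0.025, 0], [0, 0, -0.3, -0.025, 0], [0.05, 0.17, -0.3, -0.045, 0], [0.1, 0.34, -0.3, -0.065, 0], [0.16, 0.5, -0.3, -0.085, 0], [0.21, 0.67, -0.3, -0.105, 0], [0.266, 0.825, -0.3, -0.125, 0], [0.266, 0.825, -0.3, -0.145, 0], [0.266, 0.825, -0.3, -0.17, 0], [0.266, 0.825, -0.3, -0.17, 0]]}}

```text
t: 24.8
tcp_pos: [0.615, 0.1195, 0.245]
eef_rot: [2.213, 2.229, 0.003]
wrist_force: [-0.2, 1.4, -3.3]
grip_width: 0.0152
```

```bash
python3 go.py .6143 .1194 .209 91
```

```text
t 24.8 tcp [0.615  0.1195 0.245 ] q [0.03 0.19 1.71 0.   1.24 0.02] F [-0.2  1.4 -3.3] M [ 0.02  0.01 -0.04] w 0.0152
x [-0.008  1.     0.001] y [1.    0.008 0.002] z [ 0.002  0.001 -1.   ]
yaw 90.43 units [-0.0007 -0.0068  0.2999] turn -0.0016
```

{"api": "play_rows", "payload": {"increments": [[0, 0, 0.07, 0, 0], [0, 0, 0.14, 0, 0], [0, 0, 0.2, 0, 0], [0, 0, 0.25, 0, 0], [0, 0, 0.3, 0, 0], [0, 0, 0.3, 0, 0], [0, 0, 0.3, 0, 0]]}}

```text
t: 25.5
tcp_pos: [0.6145, 0.1193, 0.2076]
eef_rot: [2.212, 2.231, 0.0]
wrist_force: [-0.5, -0.2, -3.6]
grip_width: 0.0149
```

{"api": "play_rows", "payload": {"increments": [[0, 0, 0, 0.02, 0], [0, 0, 0, 0.04, 0], [0, 0, 0, 0.06, 0], [0, 0, 0, 0.08, 0], [0, 0, 0, 0.1, 0], [0, 0, 0, 0.12, 0], [0, 0, 0, 0.14, 0], [0, 0, 0, 0.155, 0], [0, 0, 0, 0.165, 0], [0, 0, 0, 0.17, 0], [0, 0, 0, 0.17, 0]]}}

```text
t: 26.6
tcp_pos: [0.6143, 0.1187, 0.2076]
eef_rot: [3.038, 0.795, -0.002]
wrist_force: [-0.4, -2.8, -2.4]
grip_width: 0.0148
```

```bash
python3 go.py .6143 .1194 .209 30.4
```

```text
t 26.6 tcp [0.6143 0.1187 0.2076] q [ 0.03  0.22  1.75 -0.    1.17  1.09] F [-0.4 -2.8 -2.4] M [-0.41  0.19  0.1 ] w 0.0148
x [ 0.872  0.49  -0.001] y [ 0.49  -0.872  0.001] z [-0.001 -0.002 -1.   ]
yaw 29.34 units [ 0.0029 -0.0049 -0.0115] turn -0.0029
```

{"api": "play_rows", "payload": {"increments": [[0, 0, 0, 0.004, 0], [0, 0, 0, 0.008, 0], [0, 0, 0, 0.008, 0]]}}

```text
t: 26.9
tcp_pos: [0.6143, 0.1188, 0.2076]
eef_rot: [3.057, 0.718, -0.002]
wrist_force: [-2.1, -4.1, -2.4]
grip_width: 0.0151
```

```bash
python3 go.py .6143 .1194 .209 30.4
```

```text
t 26.9 tcp [0.6143 0.1188 0.2076] q [ 0.03  0.22  1.75 -0.    1.17  1.14] F [-2.1 -4.1 -2.4] M [-0.71  0.3   0.26] w 0.0151
x [ 0.895  0.445 -0.001] y [ 0.445 -0.895  0.001] z [-0.001 -0.001 -1.   ]
yaw 26.44 units [ 0.002  -0.0042 -0.0115] turn -0.011
```

{"api": "play_rows", "payload": {"increments": [[0, 0, 0, -0.025, 0], [0, 0, -0.1, -0.03, 0], [0, 0, -0.2, -0.03, 0], [0, 0, -0.3, -0.03, 0], [0.05, -0.11, -0.3, -0.052, 0], [0.1, -0.22, -0.3, -0.074, 0], [0.15, -0.33, -0.3, -0.096, 0], [0.2, -0.44, -0.3, -0.118, 0], [0.25, -0.557, -0.3, -0.14, 0], [0.25, -0.557, -0.3, -0.16, 0], [0.25, -0.557, -0.3, -0.178, 0], [0.25, -0.557, -0.3, -0.178, 0]]}}

```text
t: 28.1
tcp_pos: [0.6118, 0.1932, 0.2447]
eef_rot: [2.212, 2.231, 0.003]
wrist_force: [-0.4, -0.6, -3.9]
grip_width: 0.015
```

{"api": "play_rows", "payload": {"increments": [[0, 0, 0.07, 0, 0], [0, 0, 0.14, 0, 0], [0, 0, 0.2, 0, 0], [0, 0, 0.25, 0, 0], [0, 0, 0.3, 0, 0], [0, 0, 0.3, 0, 0], [0, 0, 0.3, 0, 0]]}}

```text
t: 28.8
tcp_pos: [0.6117, 0.1925, 0.2076]
eef_rot: [2.212, 2.231, 0.0]
wrist_force: [-0.2, 0.4, -3.4]
grip_width: 0.015
```

```bash
python3 go.py .6116 .1926 .209 91
```

```text
t 28.8 tcp [0.6117 0.1925 0.2076] q [0.15 0.25 1.71 0.   1.18 0.14] F [-0.2  0.4 -3.4] M [-0.    0.04 -0.07] w 0.015
x [-0.009  1.     0.   ] y [1.    0.009 0.   ] z [ 0.  0. -1.]
yaw 90.5 units [ 0.0009 -0.0005 -0.0117] turn -0.0014
```

Turn k1 home (0.176, past 30°), then go on to k0.

{"api": "play_rows", "payload": {"increments": [[0, 0, 0, 0.02, 0], [0, 0, 0, 0.04, 0], [0, 0, 0, 0.06, 0], [0, 0, 0, 0.08, 0], [0, 0, 0, 0.1, 0], [0, 0, 0, 0.12, 0], [0, 0, 0, 0.14, 0], [0, 0, 0, 0.155, 0], [0, 0, 0, 0.165, 0], [0, 0, 0, 0.175, 0], [0, 0, 0, 0.176, 0]]}}

```text
t: 29.9
tcp_pos: [0.6114, 0.1921, 0.2077]
eef_rot: [3.053, 0.738, -0.001]
wrist_force: [-1.1, -1.4, -2.3]
grip_width: 0.015
```

```bash
python3 go.py .5408 .1167 .209 91
```

```text
t 29.9 tcp [0.6114 0.1921 0.2077] q [ 0.15  0.25  1.71 -0.    1.18  1.24] F [-1.1 -1.4 -2.3] M [-0.3   0.19  0.16] w 0.015
x [ 0.89   0.457 -0.001] y [ 0.457 -0.89   0.001] z [-0.001 -0.001 -1.   ]
yaw 27.18 units [-0.8107  0.2902 -0.0101] turn -0.1773
```

{"api": "play_rows", "payload": {"increments": [[0, 0, 0, 0.005, 0], [0, 0, 0, 0.01, 0], [0, 0, 0, 0.01, 0]]}}

```text
t: 30.2
tcp_pos: [0.6114, 0.1921, 0.2076]
eef_rot: [3.073, 0.645, -0.001]
wrist_force: [-1.5, -1.4, -3.3]
grip_width: 0.0152
```

```bash
python3 go.py .5408 .1167 .209 91
```

```text
t 30.2 tcp [0.6114 0.1921 0.2076] q [ 0.15  0.25  1.71 -0.    1.18  1.3 ] F [-1.5 -1.4 -3.3] M [-0.41  0.24  0.35] w 0.0152
x [ 0.916  0.402 -0.001] y [ 0.402 -0.916  0.001] z [-0.001 -0.001 -1.   ]
yaw 23.7 units [-0.7914  0.3391 -0.01  ] turn -0.187
```

{"api": "play_rows", "payload": {"increments": [[0, 0, 0, -0.03, 0], [0, 0, -0.1, -0.035, 0], [0, 0, -0.2, -0.035, 0], [0, 0, -0.3, -0.035, 0], [-0.15, 0.07, -0.3, -0.058, 0], [-0.3, 0.14, -0.3, -0.08, 0], [-0.45, 0.2, -0.3, -0.1, 0], [-0.6, 0.27, -0.3, -0.12, 0], [-0.79, 0.339, -0.3, -0.143, 0], [-0.79, 0.339, -0.3, -0.165, 0], [-0.79, 0.339, -0.3, -0.186, 0], [-0.79, 0.339, -0.3, -0.186, 0]]}}

```text
t: 31.4
tcp_pos: [0.5412, 0.1173, 0.2449]
eef_rot: [2.212, 2.229, 0.003]
wrist_force: [-0.1, 0.3, -3.4]
grip_width: 0.015
```

{"api": "play_rows", "payload": {"increments": [[0, 0, 0.07, 0, 0], [0, 0, 0.14, 0, 0], [0, 0, 0.2, 0, 0], [0, 0, 0.25, 0, 0], [0, 0, 0.3, 0, 0], [0, 0, 0.3, 0, 0], [0, 0, 0.3, 0, 0]]}}

```text
t: 32.1
tcp_pos: [0.541, 0.1174, 0.2075]
eef_rot: [2.212, 2.231, -0.0]
wrist_force: [0.8, -0.3, -3.2]
grip_width: 0.015
```

```bash
python3 go.py .5408 .1167 .209 91
```

```text
t 32.1 tcp [0.541  0.1174 0.2075] q [ 0.03  0.07  1.92 -0.    1.15  0.02] F [ 0.8 -0.3 -3.2] M [-0.01  0.03 -0.02] w 0.015
x [-0.009  1.    -0.   ] y [1.    0.009 0.   ] z [ 0. -0. -1.]
yaw 90.51 units [-0.0055 -0.0017 -0.0121] turn -0.0014
```

{"api": "play_rows", "payload": {"increments": [[0, 0, 0, 0.02, 0], [0, 0, 0, 0.04, 0], [0, 0, 0, 0.06, 0], [0, 0, 0, 0.08, 0], [0, 0, 0, 0.1, 0], [0, 0, 0, 0.12, 0], [0, 0, 0, 0.14, 0], [0, 0, 0, 0.155, 0], [0, 0, 0, 0.165, 0], [0, 0, 0, 0.176, 0], [0, 0, 0, 0.182, 0], [0, 0, 0, 0.182, 0]]}}

```text
t: 33.3
tcp_pos: [0.5407, 0.1163, 0.2076]
eef_rot: [3.064, 0.682, -0.002]
wrist_force: [-1.2, -3.1, -2.5]
grip_width: 0.015
```

```bash
python3 go.py .5408 .1167 .209 91
```

```text
t 33.3 tcp [0.5407 0.1163 0.2076] q [ 0.03  0.07  1.92 -0.    1.16  1.16] F [-1.2 -3.1 -2.5] M [-0.86  0.25  0.39] w 0.015
x [ 0.906  0.424 -0.002] y [ 0.424 -0.906  0.002] z [-0.001 -0.003 -1.   ]
yaw 25.1 units [ 0.0019 -0.0026 -0.0115] turn -0.1831
```

{"api": "play_rows", "payload": {"increments": [[0, 0, 0, -0.025, 0], [0, 0, -0.05, -0.035, 0], [0, 0, -0.15, -0.035, 0], [0, 0, -0.3, -0.035, 0], [0, 0, -0.5, -0.035, 0], [0, 0, -0.5, -0.035, 0]]}}

```text
t: 33.9
tcp_pos: [0.5432, 0.1178, 0.2728]
eef_rot: [2.973, 1.01, 0.015]
wrist_force: [0.7, 1.0, -1.7]
grip_width: 0.015
```

{"api": "play_rows", "payload": {"increments": [[-0.16, 0.2, 0, 0.02, 0], [-0.33, 0.43, 0, 0.04, 0], [-0.5, 0.65, 0, 0.06, 0], [-0.66, 0.857, 0, 0.078, 0], [-0.66, 0.857, 0, 0.078, 0]]}}

```text
t: 34.4
tcp_pos: [0.5407, -0.0154, 0.2669]
eef_rot: [3.131, 0.25, -0.001]
wrist_force: [-0.0, 0.8, -3.6]
grip_width: 0.0148
```

{"api": "play_rows", "payload": {"increments": [[-0.07, 0.25, 0, 0, 0], [-0.15, 0.5, 0, 0, 0], [-0.22, 0.75, 0, 0, 0], [-0.3, 1, 0, 0, 0], [-0.3, 1, 0, 0, 0]]}}

```text
t: 34.9
tcp_pos: [0.5249, -0.1391, 0.2671]
eef_rot: [3.131, 0.255, -0.001]
wrist_force: [-0.5, 1.1, -3.0]
grip_width: 0.0148
```

```bash
python3 go.py .5217 -.3680 .2675 9.5; python3 - <<'E'
from h import *
z,d,K,T=cap("top"); np.savez("t6.npz",im=z,d=d,K=K,T=T)
a=cv2.resize(z[150:280,110:240],(520,520),interpolation=cv2.INTER_CUBIC); save("c6.png",a)
E
python3 drum.py t6.npz
```

```text
t 34.9 tcp [ 0.5249 -0.1391  0.2671] q [-0.45 -0.01  1.89 -0.    1.27  0.96] F [-0.5  1.1 -3. ] M [ 0.08 -0.   -0.  ] w 0.0148
x [ 0.987  0.162 -0.001] y [ 0.162 -0.987  0.   ] z [-0.    -0.001 -1.   ]
yaw 9.32 units [-0.335   1.8783 -0.0026] turn -0.0005
cover z 0.1011236290525761
0 74 [0.5392 0.1159] [539.6 115.7] [17.8 18.8] 46.2 0.1254
1 69 [0.6093 0.1926] [609.3 192.4] [19.4 17.5] 46.6 0.1272
2 64 [0.6118 0.1188] [612.6 119. ] [16.6 19. ] 49.2 0.1247
3 60 [0.536  0.1897] [536.1 189.5] [17.6 16.5] 46.9 0.1255
```

View pics/c6.png

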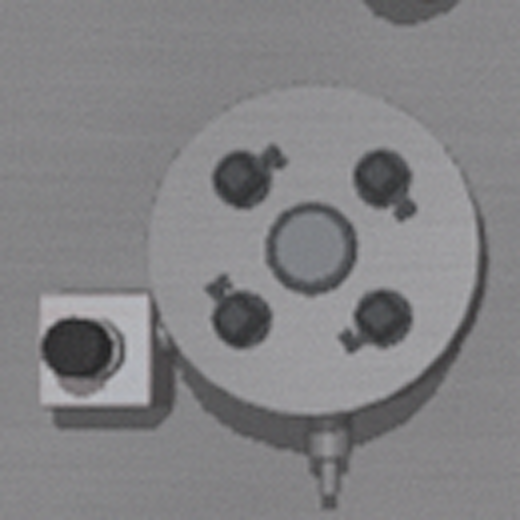

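All four tabs lie against their marks: screws (240,180), (383,178), (240,318), (383,318), tabs turned inward to the marks. Head angles are about 46°. Next the wrench goes back to the holder.

{"api": "play_rows", "payload": {"increments": [[-0.07, 0.25, 0, 0, 0], [-0.15, 0.5, 0, 0, 0], [-0.22, 0.75, 0, 0, 0], [-0.3, 1, 0, 0, 0], [-0.3, 1, 0, 0, 0]]}}

```text
t: 35.45
tcp_pos: [0.5096, -0.2628, 0.2672]
eef_rot: [3.131, 0.257, -0.0]
wrist_force: [0.3, 0.6, -3.9]
grip_width: 0.0149
```

{"api": "play_rows", "payload": {"increments": [[-0.02, 0.25, 0, 0, 0], [-0.03, 0.5, 0, 0, 0], [-0.035, 0.7, 0, 0, 0], [-0.035, 0.878, 0, 0, 0], [-0.035, 0.878, 0.2, 0, 0], [-0.035, 0.878, 0.5, 0, 0], [-0.035, 0.878, 0.8, 0, 0], [-0.035, 0.878, 1, 0, 0], [-0.035, 0.878, 1, 0, 0], [-0.035, 0.878, 1, 0, 0]]}}

```text
t: 36.45
tcp_pos: [0.5236, -0.3643, 0.1476]
eef_rot: [-3.129, -0.262, 0.0]
wrist_force: [0.5, 0.1, -2.9]
grip_width: 0.0149
```

```bash
python3 go.py .5217 -.3680 .1095 9.5; python3 wr.py w7
```

```text
t 36.45 tcp [ 0.5236 -0.3643  0.1476] q [-0.77  0.31  1.75  0.    1.08  0.64] F [ 0.5  0.1 -2.9] M [-0.03 -0.04 -0.04] w 0.0149
x [ 0.986  0.167 -0.   ] y [ 0.167 -0.986 -0.001] z [-0.     0.001 -1.   ]
yaw 9.58 units [-0.0207  0.0279  0.3178] turn 0.0002
t 36.45 tcp [ 0.5236 -0.3643  0.1476] q [-0.77  0.31  1.75  0.    1.08  0.64] F [ 0.5  0.1 -2.9] M [-0.03 -0.04 -0.04] w 0.0149
x [ 0.986  0.167 -0.   ] y [ 0.167 -0.986 -0.001] z [-0.     0.001 -1.   ]
0.104 (0, array([0., 0.]), array([0., 0.]), 0.0, np.float64(nan))
0.024 (1321, array([ 521.9, -367. ]), array([50.5, 50. ]), 9.5, np.float64(0.028))
bottle 0.05 (938, array([ 564.5, -358.4]), array([ 9.6, 16.6]), 3.7, np.float64(0.1483)) minx 0.560008097217184
bottle 0.15 (572, array([ 563.8, -358.5]), array([ 8.9, 14.2]), 7.0, np.float64(0.1505)) minx 0.5600400839745363
  return _methods._mean(a, axis=axis, dtype=dtype,
  ret = ret.dtype.type(ret / rcount)
```

{"api": "play_rows", "payload": {"increments": [[-0.02, 0.028, 0, 0, 0], [-0.02, 0.028, 0.06, 0, 0], [-0.02, 0.028, 0.12, 0, 0], [-0.02, 0.028, 0.18, 0, 0], [-0.02, 0.028, 0.24, 0, 0], [-0.02, 0.028, 0.29, 0, 0], [-0.02, 0.028, 0.318, 0, 0], [-0.02, 0.028, 0.318, 0, 0]]}}

```text
t: 37.3
tcp_pos: [0.521, -0.3693, 0.1091]
eef_rot: [-3.13, -0.26, 0.001]
wrist_force: [0.6, -0.2, -3.0]
grip_width: 0.0149
```

```bash
python3 go.py .5217 -.3680 .1083 9.5
```

```text
t 37.3 tcp [ 0.521  -0.3693  0.1091] q [-0.78  0.36  1.77  0.    1.01  0.63] F [ 0.6 -0.2 -3. ] M [-0.02  0.02  0.01] w 0.0149
x [ 0.986  0.165 -0.   ] y [ 0.165 -0.986 -0.001] z [-0.  0. -1.]
yaw 9.51 units [ 0.0076 -0.0097  0.0067] turn 0.0
```

{"api": "play_rows", "payload": {"increments": [[0.006, -0.008, 0.008, 0, 0], [0.006, -0.008, 0.013, 0, 0], [0.006, -0.008, 0.013, 0, 0.3], [0.006, -0.008, 0.013, 0, 0.6], [0.006, -0.008, 0.013, 0, 1], [0.006, -0.008, 0.013, 0, 1], [0.006, -0.008, 0.013, 0, 1], [0.006, -0.008, 0.013, 0, 1], [0.006, -0.008, 0.013, 0, 1]]}}

```text
t: 38.2
tcp_pos: [0.5216, -0.3683, 0.108]
eef_rot: [3.131, 0.261, 0.0]
wrist_force: [-0.4, -0.5, 0.7]
grip_width: 0.0856
```

{"api": "play_rows", "payload": {"increments": [[0, 0, -0.2, 0, 1], [0, 0, -0.5, 0, 1], [0, 0, -0.8, 0, 1], [0, 0, -1, 0, 1], [0, 0, -1, 0, 1]]}}

```text
t: 38.7
tcp_pos: [0.5234, -0.37, 0.2336]
eef_rot: [3.123, 0.26, 0.01]
wrist_force: [0.8, 0.1, 0.3]
grip_width: 0.0856
```

```bash
python3 wr.py w8 2>/dev/null; python3 go.py .5198 .2769
```

```text
t 38.7 tcp [ 0.5234 -0.37    0.2336] q [-0.77  0.23  1.69  0.    1.21  0.63] F [0.8 0.1 0.3] M [-0.05 -0.06  0.03] w 0.0856
x [0.986 0.165 0.006] y [ 0.165 -0.986  0.008] z [ 0.007 -0.007 -1.   ]
0.104 (2668, array([ 522.5, -368.1]), array([89.4, 15.9]), 9.6, np.float64(0.1108))
0.024 (870, array([ 521.9, -367. ]), array([50. , 50.1]), 9.6, np.float64(0.028))
bottle 0.05 (1945, array([ 615.3, -373.2]), array([110.2,  54.5]), 1.0, np.float64(0.0982)) minx 0.5600268730794116
t 38.75 tcp [ 0.5224 -0.3691  0.2306] q [-0.77  0.23  1.69 -0.    1.21  0.63] F [ 0.5 -0.4 -0.7] M [ 0.01  0.02 -0.01] w 0.0855
x [0.986 0.165 0.003] y [ 0.165 -0.986  0.004] z [ 0.004 -0.004 -1.   ]
yaw 9.52 units [ 0.8684 -5.3131 -0.0192] turn
```

{"api": "play_rows", "payload": {"increments": [[0.05, -0.25, -0.1, 0, 1], [0.08, -0.5, -0.25, 0, 1], [0.12, -0.75, -0.25, 0, 1], [0.17, -1, -0.25, 0, 1]]}}

```text
t: 39.15
tcp_pos: [0.5211, -0.2453, 0.2563]
eef_rot: [-3.129, -0.259, 0.003]
wrist_force: [0.5, -0.5, -0.6]
grip_width: 0.0852
```

{"api": "play_rows", "payload": {"increments": [[0.06, -0.35, 0, 0, 1], [0.12, -0.7, 0, 0, 1], [0.17, -1, 0, 0, 1]]}}

```text
t: 39.45
tcp_pos: [0.521, -0.1226, 0.2555]
eef_rot: [-3.129, -0.261, 0.005]
wrist_force: [0.9, -0.2, -0.2]
grip_width: 0.0853
```

{"api": "play_rows", "payload": {"increments": [[0.04, -0.25, 0, -0.02, 1], [0.08, -0.5, 0, -0.04, 1], [0.12, -0.75, 0, -0.06, 1], [0.17, -1, 0, -0.08, 1], [0.17, -1, 0, -0.0977, 1], [0.17, -1, 0, -0.0977, 1]]}}

```text
t: 40.05
tcp_pos: [0.5215, -0.0021, 0.2557]
eef_rot: [-2.903, -1.196, 0.005]
wrist_force: [0.8, -0.2, -0.3]
grip_width: 0.0855
```

{"api": "play_rows", "payload": {"increments": [[0.2, -0.2, 0, -0.02, 1], [0.4, -0.4, 0, -0.04, 1], [0.6, -0.6, 0, -0.06, 1], [0.82, -0.83, 0, -0.08, 1], [0.82, -0.83, 0, -0.0977, 1], [0.82, -0.83, 0, -0.0977, 1]]}}

```text
t: 40.65
tcp_pos: [0.5218, 0.1372, 0.2565]
eef_rot: [-2.409, -2.014, 0.003]
wrist_force: [0.8, -0.0, 0.9]
grip_width: 0.0854
```

{"api": "play_rows", "payload": {"increments": [[0.2, -0.03, 0, -0.02, 1], [0.4, -0.07, 0, -0.04, 1], [0.6, -0.1, 0, -0.06, 1], [0.82, -0.146, 0, -0.08, 1], [0.82, -0.146, 0, -0.0977, 1], [0.82, -0.146, 0, -0.0977, 1], [0.82, -0.146, 0, -0.0977, 1]]}}

```text
t: 41.35
tcp_pos: [0.5225, 0.2357, 0.2573]
eef_rot: [-1.695, -2.644, 0.002]
wrist_force: [-1.0, -0.7, 0.2]
grip_width: 0.0855
```

```bash
cat > kn.py <<'E'
from h import *
for f in("w1","k9"):
    if f=="k9":
        im,d,K,T=cap("wrist"); np.savez("k9.npz",im=im,d=d,K=K,T=T); save("k9.png",im)
    z=np.load(f+".npz"); d=z["d"]; P=cloud(d,z["K"],z["T"]); p=P[(d>.05)&(abs(P[...,0]-.52)<.05)&(abs(P[...,1]-.277)<.05)]
    for lo,hi in((.1,.115),(.055,.064)):
        q=p[(p[:,2]>lo)&(p[:,2]<hi)]
        if len(q)<5: print(f,lo,len(q)); continue
        (cx,cy),r=cv2.minEnclosingCircle((q[:,:2]*1000).astype(np.float32)); R_=cv2.minAreaRect((q[:,:2]*1000).astype(np.float32)); print(f,lo,len(q),"circ",round(cx,1),round(cy,1),round(r,1),"mean",q.mean(0).round(4),"rect",np.round(R_[0],1),np.round(R_[1],1),round(R_[2],1))
E
python3 kn.py; python3 go.py .52 .277 .2 115
```

```text
w1 0.1 1011 circ 539.6 257.1 42.2 mean [0.5288 0.2676 0.1047] rect [534.4 253. ] [40.3 84. ] 38.2
w1 0.055 1945 circ 521.6 277.1 42.0 mean [0.528  0.2741 0.0599] rect [520.9 277.3] [62.5 62.2] 2.0
k9 0.1 1596 circ 540.0 259.0 42.0 mean [0.5265 0.2709 0.1049] rect [534.4 254.8] [38.  83.5] 37.2
k9 0.055 3478 circ 530.4 272.9 51.9 mean [0.5203 0.2789 0.0598] rect [529.8 267.9] [77.5 81.7] 2.2
t 41.4 tcp [0.5226 0.2357 0.2575] q [ 0.25  0.06  1.83 -0.    1.25 -0.18] F [ 0.2 -0.8 -0. ] M [-0.05  0.04 -0.03] w 0.0853
x [-0.418  0.908  0.   ] y [ 0.908  0.418 -0.001] z [-0.001 -0.    -1.   ]
yaw 114.72 units [0.3214 0.1246 0.4789] turn -0.0008
```

```bash
python3 - <<'E'
from h import *
for f in("w1","k9"):
    z=np.load(f+".npz"); d=z["d"]; P=cloud(d,z["K"],z["T"]); q=P[(d>.05)&(np.hypot(P[...,0]-.52,P[...,1]-.277)<.035)&(np.hypot(P[...,0]-.576,P[...,1]-.155)>.095)&(P[...,2]>.1)&(P[...,2]<.12)]
    (cx,cy),r=cv2.minEnclosingCircle((q[:,:2]*1000).astype(np.float32)); print(f,len(q),round(cx,1),round(cy,1),round(r,1),q.mean(0).round(4),q[:,2].max())
E
python3 go.py .521 .277 .2 115
```

```text
w1 807 521.1 277.2 15.9 [0.5224 0.2766 0.1057] 0.10783427742497004
k9 1345 521.5 277.6 15.8 [0.5212 0.278  0.1057] 0.10846211362626829
t 41.4 tcp [0.5226 0.2357 0.2575] q [ 0.25  0.06  1.83 -0.    1.25 -0.18] F [ 0.2 -0.8 -0. ] M [-0.05  0.04 -0.03] w 0.0853
x [-0.418  0.908  0.   ] y [ 0.908  0.418 -0.001] z [-0.001 -0.    -1.   ]
yaw 114.72 units [0.318  0.1322 0.4789] turn -0.0008
```

View pics/k9.png

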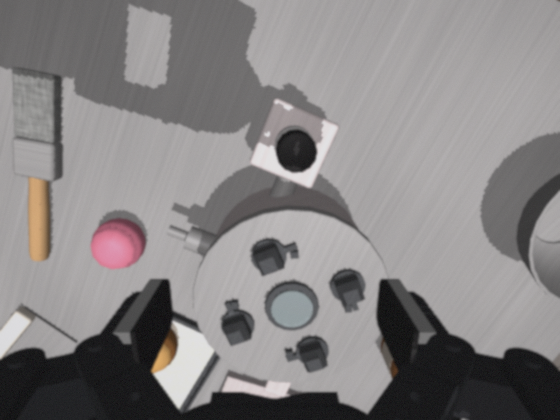

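{"api": "play_rows", "payload": {"increments": [[0.16, 0.07, 0, 0, 1], [0.322, 0.134, 0, 0, 1], [0.322, 0.134, 0.2, 0, 1], [0.322, 0.134, 0.5, 0, 1], [0.322, 0.134, 0.8, 0, 1], [0.322, 0.134, 0.8, 0, 1]]}}

```text
t: 42.0
tcp_pos: [0.5171, 0.2765, 0.1558]
eef_rot: [-1.688, -2.64, 0.015]
wrist_force: [-0.7, -0.8, -0.4]
grip_width: 0.0855
```

{"api": "play_rows", "payload": {"increments": [[0, 0, 0.15, 0, 1], [0, 0, 0.3, 0, 1], [0, 0, 0.45, 0, 1], [0, 0, 0.504, 0, 1], [0, 0, 0.504, 0, 1], [0, 0, 0.504, 0, 1]]}}

```text
t: 42.6
tcp_pos: [0.5217, 0.2787, 0.1032]
eef_rot: [1.688, 2.648, 0.003]
wrist_force: [0.0, 0.7, 0.1]
grip_width: 0.0851
```

```bash
python3 go.py .5213 .2774 .101 115
```

```text
t 42.6 tcp [0.5217 0.2787 0.1032] q [ 0.32  0.28  1.89  0.    0.97 -0.12] F [0.  0.7 0.1] M [ 0.01 -0.05 -0.06] w 0.0851
x [-0.422  0.906 -0.   ] y [0.906 0.422 0.002] z [ 0.002  0.001 -1.   ]
yaw 114.98 units [-0.0086 -0.0079  0.0181] turn -0.0001
```

{"api": "play_rows", "payload": {"increments": [[-0.008, -0.008, 0.015, 0, 1], [-0.008, -0.008, 0.015, 0, 0.5], [-0.008, -0.008, 0.015, 0, 0], [-0.008, -0.008, 0.015, 0, 0], [-0.008, -0.008, 0.015, 0, 0], [-0.008, -0.008, 0.015, 0, 0], [-0.008, -0.008, 0.015, 0, 0], [-0.008, -0.008, 0.015, 0, 0]]}}

```text
t: 43.4
tcp_pos: [0.5214, 0.2779, 0.1005]
eef_rot: [1.686, 2.648, 0.005]
wrist_force: [3.7, 2.1, -1.3]
grip_width: 0.0307
```

```bash
python3 go.py .5213 .2774 .101 115
```

```text
t 43.4 tcp [0.5214 0.2779 0.1005] q [ 0.32  0.28  1.9   0.    0.96 -0.12] F [ 3.7  2.1 -1.3] M [ 0.44 -0.67  0.05] w 0.0307
x [-0.423  0.906 -0.   ] y [0.906 0.423 0.004] z [ 0.003  0.001 -1.   ]
yaw 115.02 units [-0.0034 -0.0021 -0.0045] turn 0.0001
```

{"api": "play_rows", "payload": {"increments": [[0, 0, -0.02, 0, 0], [0, 0, -0.05, 0, 0], [0, 0, -0.08, 0, 0], [0, 0, -0.11, 0, 0], [0, 0, -0.14, 0, 0], [0, 0, -0.17, 0, 0], [0, 0, -0.2, 0, 0], [0, 0, -0.23, 0, 0], [0, 0, -0.26, 0, 0], [0, 0, -0.29, 0, 0], [0, 0, -0.31, 0, 0], [0, 0, -0.325, 0, 0]]}}

```text
t: 44.6
tcp_pos: [0.5212, 0.2779, 0.1369]
eef_rot: [1.686, 2.648, 0.006]
wrist_force: [10.3, 5.7, -11.5]
grip_width: 0.0307
```

```bash
python3 go.py .5213 .2774 .141 115
```

```text
t 44.6 tcp [0.5212 0.2779 0.1369] q [ 0.32  0.23  1.88  0.    1.03 -0.12] F [ 10.3   5.7 -11.5] M [ 0.82 -1.47  0.07] w 0.0307
x [-0.423  0.906  0.   ] y [0.906 0.423 0.004] z [ 0.004  0.002 -1.   ]
yaw 115.01 units [-0.0036 -0.001  -0.0338] turn 0.0
```

{"api": "play_rows", "payload": {"increments": [[0, 0, -0.015, 0, 0], [0, 0, -0.03, 0, 0], [0, 0, -0.04, 0, 0], [0, 0, -0.04, 0, 0], [0, 0, -0.04, 0, 0], [0, 0, -0.04, 0, 0], [0, 0, -0.04, 0, 0]]}}

```text
t: 45.3
tcp_pos: [0.5212, 0.2778, 0.1406]
eef_rot: [1.687, 2.648, 0.006]
wrist_force: [12.1, 6.2, -15.6]
grip_width: 0.0301
```

```bash
python3 go.py .5213 .2774 .141 115
```

```text
t 45.3 tcp [0.5212 0.2778 0.1406] q [ 0.32  0.22  1.88  0.    1.04 -0.12] F [ 12.1   6.2 -15.6] M [ 0.96 -1.73  0.04] w 0.0301
x [-0.423  0.906  0.   ] y [0.906 0.423 0.005] z [ 0.004  0.002 -1.   ]
yaw 115.01 units [-0.0036 -0.001  -0.0036] turn 0.0
```

{"api": "play_rows", "payload": {"increments": [[0, 0, 0.02, 0, 0], [0, 0, 0.05, 0, 0], [0, 0, 0.08, 0, 0], [0, 0, 0.11, 0, 0], [0, 0, 0.14, 0, 0], [0, 0, 0.17, 0, 0], [0, 0, 0.2, 0, 0], [0, 0, 0.23, 0, 0], [0, 0, 0.26, 0, 0], [0, 0, 0.29, 0, 0], [0, 0, 0.315, 0, 0], [0, 0, 0.33, 0, 0]]}}

```text
t: 46.5
tcp_pos: [0.5213, 0.2779, 0.1031]
eef_rot: [1.687, 2.648, 0.005]
wrist_force: [7.3, 3.4, -6.2]
grip_width: 0.0303
```

```bash
python3 go.py .5213 .2774 .101 115
```

```text
t 46.5 tcp [0.5213 0.2779 0.1031] q [ 0.32  0.27  1.9   0.    0.97 -0.12] F [ 7.3  3.4 -6.2] M [ 0.57 -1.07  0.08] w 0.0303
x [-0.423  0.906  0.   ] y [0.906 0.423 0.004] z [ 0.004  0.002 -1.   ]
yaw 115.01 units [-0.0034 -0.0018  0.0174] turn 0.0
```

{"api": "play_rows", "payload": {"increments": [[0, 0, 0.01, 0, 0], [0, 0, 0.02, 0, 0], [0, 0, 0.03, 0, 0], [0, 0, 0.035, 0, 0], [0, 0, 0.035, 0, 0], [0, 0, 0.035, 0, 0.3], [0, 0, 0.035, 0, 0.6], [0, 0, 0.035, 0, 1], [0, 0, 0.035, 0, 1], [0, 0, 0.035, 0, 1], [0, 0, 0.035, 0, 1], [0, 0, 0.035, 0, 1]]}}

```text
t: 47.7
tcp_pos: [0.5201, 0.2773, 0.0996]
eef_rot: [-1.687, -2.65, 0.001]
wrist_force: [-0.9, -0.2, 0.6]
grip_width: 0.0854
```

{"api": "play_rows", "payload": {"increments": [[0, 0, -0.2, 0, 1], [0, 0, -0.5, 0, 1], [0, 0, -0.8, 0, 1], [0, 0, -1, 0, 1], [0, 0, -1, 0, 1]]}}

```text
t: 48.2
tcp_pos: [0.5225, 0.2781, 0.225]
eef_rot: [1.684, 2.645, 0.011]
wrist_force: [0.8, 0.3, 0.4]
grip_width: 0.0855
```

```bash
cat > bun.py <<'E'
from h import *
import sys
n=sys.argv[1]; cam=sys.argv[2]
im,d,K,T=cap(cam); np.savez(n+".npz",im=im,d=d,K=K,T=T); save(n+".png",im)
P=cloud(d,K,T); hsv=cv2.cvtColor(im,cv2.COLOR_RGB2HSV)
m=((hsv[...,0]>8)&(hsv[...,0]<26)&(hsv[...,1]>120)&(d>.05)&(P[...,2]<.09)&(P[...,2]>.015)&(P[...,0]<.85)&(P[...,0]>.3)).astype(np.uint8)
k,l,s,_=cv2.connectedComponentsWithStats(m)
for i in range(1,k):
    if s[i,4]<60: continue
    q=P[l==i]; c=q.mean(0)
    zt=np.percentile(q[:,2],99); t=q[q[:,2]>zt-.012]
    A=np.c_[2*q,np.ones(len(q))]; sol=np.linalg.lstsq(A,(q**2).sum(1),rcond=None)[0]
    print(n,"px",s[i,:4],s[i,4],"mean",c.round(4),"ztop",zt.round(4),"cap",t.mean(0).round(4),"sph",sol[:3].round(4),"r",np.sqrt(max(0,sol[3]+sol[:3]@sol[:3])).round(4))
E
python3 bun.py t10 top; python3 go.py .48 -.01 .22 0; python3 - <<'E'
from h import *
z=np.load("t10.npz"); d=z["d"]; P=cloud(d,z["K"],z["T"])
q=P[(np.hypot(P[...,0]-.52,P[...,1]-.277)<.035)&(np.hypot(P[...,0]-.576,P[...,1]-.155)>.1)&(P[...,2]>.08)&(P[...,2]<.15)]; print("knob top",np.median(q[:,2]) if len(q) else None)
z=np.load("top0.npz"); P=cloud(z["d"],z["K"],z["T"])
q=P[(abs(P[...,0]-.651)<.09)&(abs(P[...,1]+.127)<.14)&(P[...,2]>.0065)&(P[...,2]<.013)]
print("tray rim x",np.percentile(q[:,0],[1,10,90,99]),"y",np.percentile(q[:,1],[1,5,95,99]))
E
```

```text
t10 px [  0  96  49 112] 818 mean [0.6748 0.5033 0.0605] ztop 0.0887 cap [0.6728 0.4974 0.0829] sph [0.6879 0.5788 0.0243] r 0.1141
t10 px [319 248  18  21] 172 mean [ 0.484  -0.149   0.0448] ztop 0.0521 cap [ 0.4843 -0.1475  0.0459] sph [ 0.484  -0.1458  0.03  ] r 0.0223
t10 px [256 251  19  19] 91 mean [ 0.4795 -0.0072  0.046 ] ztop 0.051 cap [ 0.4793 -0.007   0.0461] sph [ 0.4756 -0.0105  0.0339] r 0.0199
t 48.25 tcp [0.5213 0.2777 0.2221] q [ 0.32  0.13  1.82 -0.    1.18 -0.12] F [ 0.2  1.1 -0.2] M [-0.01 -0.05  0.03] w 0.0855
x [-0.423  0.906 -0.001] y [0.906 0.423 0.005] z [ 0.005  0.001 -1.   ]
yaw 115.03 units [-2.0268 -1.3263  0.0126] turn 0.3195
knob top 0.10603891478393512
tray rim x [0.57748825 0.59060939 0.70692445 0.73127235] y [-0.24956476 -0.23980059 -0.01042256  0.00069361]
```

View pics/t10.png

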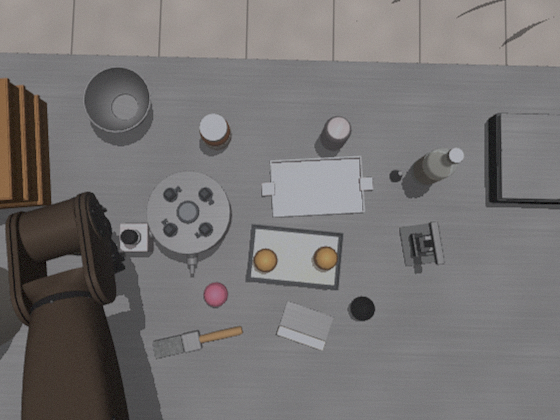

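{"api": "play_rows", "payload": {"increments": [[-0.1, -0.08, -0.2, 0, 1], [-0.3, -0.2, -0.3, 0.02, 1], [-0.5, -0.35, -0.3, 0.04, 1], [-0.7, -0.48, -0.3, 0.06, 1], [-0.835, -0.574, -0.3, 0.0695, 1], [-0.835, -0.574, -0.3, 0.0695, 1]]}}

```text
t: 48.85
tcp_pos: [0.499, 0.1556, 0.2534]
eef_rot: [-2.223, -2.217, 0.005]
wrist_force: [0.2, 0.2, 0.8]
grip_width: 0.0856
```

{"api": "play_rows", "payload": {"increments": [[-0.3, -0.02, 0, 0, 0.75], [-0.6, -0.05, 0, 0, 0.75], [-0.9, -0.083, 0, 0, 0.75], [-1, -0.083, 0, 0, 0.75], [-1, -0.083, 0, 0, 0.75]]}}

```text
t: 49.35
tcp_pos: [0.4901, 0.0369, 0.2547]
eef_rot: [-2.222, -2.219, 0.001]
wrist_force: [0.3, 0.7, -0.6]
grip_width: 0.064
```

{"api": "play_rows", "payload": {"increments": [[-0.25, -0.02, 0, 0, 0.7], [-0.5, -0.05, 0, 0, 0.7], [-0.8, -0.08, 0, 0, 0.7], [-1, -0.08, 0, 0, 0.7], [-1, -0.08, 0, 0, 0.7], [-1, -0.08, 0, 0, 0.7], [-1, -0.08, 0, 0, 0.7]]}}

```text
t: 50.05
tcp_pos: [0.4808, -0.0811, 0.2553]
eef_rot: [-2.218, -2.223, -0.0]
wrist_force: [0.8, -0.5, 0.2]
grip_width: 0.0598
```

```bash
python3 bun.py w11 wrist; python3 - <<'E'
from h import *
z=np.load("w11.npz"); d=z["d"]; P=cloud(d,z["K"],z["T"])
q=P[(d>.05)&(P[...,0]>.58)&(P[...,0]<.73)&(abs(P[...,1]+.127)<.14)&(P[...,2]>.0075)&(P[...,2]<.013)]
print("rim",len(q),cv2.minAreaRect((q[:,:2]*1000).astype(np.float32)))
st()
E
```

```text
w11 px [244  76  54  57] 2299 mean [ 0.4773 -0.0084  0.0426] ztop 0.0481 cap [ 0.4777 -0.0092  0.0437] sph [ 0.4777 -0.0097  0.0215] r 0.0276
w11 px [255 214  47  48] 1808 mean [ 0.4847 -0.137   0.041 ] ztop 0.0481 cap [ 0.4851 -0.1403  0.0438] sph [ 0.4853 -0.1441  0.0222] r 0.0269
rim 3245 ((649.1906127929688, -124.56369018554688), (131.08544921875, 256.27374267578125), 4.414137840270996)
t 50.1 tcp [ 0.4808 -0.0811  0.2555] q [-0.38 -0.14  2.03  0.    1.25 -0.38] F [-0.5 -0.7  0.1] M [-0.03  0.02 -0.02] w 0.0597
x [-0.002  1.     0.001] y [ 1.     0.002 -0.   ] z [-0.     0.001 -1.   ]
```

View pics/w11.png

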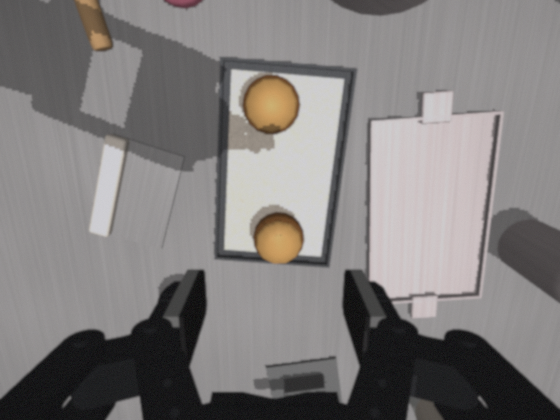

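Buns in this view are at px (271,104) and (279,238); the bare tray is at (430,205) with its lugs at (437,105) and (424,306). Sphere fits (r≈27 mm) match the given bun size. Next I grasp bun 1.

{"api": "play_rows", "payload": {"increments": [[0.2, -0.01, 0, 0, 0.74], [0.4, -0.02, 0, 0, 0.74], [0.593, -0.0275, 0.2, 0, 0.74], [0.593, -0.0275, 0.5, 0, 0.74], [0.593, -0.0275, 0.75, 0, 0.74], [0.593, -0.0275, 0.9, 0, 0.74], [0.593, -0.0275, 0.9, 0, 0.74]]}}

```text
t: 50.8
tcp_pos: [0.4751, -0.0097, 0.1446]
eef_rot: [-2.215, -2.219, 0.005]
wrist_force: [0.2, 0.2, -0.9]
grip_width: 0.0633
```

{"api": "play_rows", "payload": {"increments": [[0, 0, 0.2, 0, 0.74], [0, 0, 0.4, 0, 0.74], [0, 0, 0.55, 0, 0.74], [0, 0, 0.55, 0, 0.74]]}}

```text
t: 51.2
tcp_pos: [0.4763, -0.0106, 0.0806]
eef_rot: [-2.218, -2.22, 0.003]
wrist_force: [0.0, 0.1, -0.9]
grip_width: 0.0634
```

```bash
python3 go.py .4777 -.0100 .036 90; python3 bun.py w12 wrist
```

```text
t 51.2 tcp [ 0.4763 -0.0106  0.0806] q [-0.24  0.08  2.17  0.    0.89 -0.24] F [ 0.   0.1 -0.9] M [0.04 0.03 0.04] w 0.0634
x [-0.001  1.     0.001] y [ 1.     0.001 -0.004] z [-0.004  0.001 -1.   ]
yaw 90.06 units [0.0047 0.0129 0.3715] turn 0.0002
w12 px [228 200  98 102] 7531 mean [ 0.4774 -0.0018  0.0409] ztop 0.0478 cap [ 0.4776 -0.0051  0.0438] sph [ 0.4776 -0.0093  0.0223] r 0.0268
```

{"api": "play_rows", "payload": {"increments": [[0.006, 0.01, 0.1, 0, 0.74], [0.006, 0.01, 0.2, 0, 0.74], [0.006, 0.01, 0.3, 0, 0.74], [0.006, 0.01, 0.37, 0, 0.74], [0.006, 0.01, 0.37, 0, 0.74], [0.006, 0.01, 0.37, 0, 0.68], [0.006, 0.01, 0.37, 0, 0.64], [0.006, 0.01, 0.37, 0, 0.63], [0.006, 0.01, 0.37, 0, 0.63]]}}

```text
t: 52.15
tcp_pos: [0.4789, -0.0108, 0.0377]
eef_rot: [2.221, 2.221, 0.001]
wrist_force: [0.0, -0.4, 0.0]
grip_width: 0.0539
```

```bash
python3 go.py .4777 -.0100 .036 90
```

```text
t 52.15 tcp [ 0.4789 -0.0108  0.0377] q [-0.23  0.17  2.18 -0.    0.8  -0.23] F [ 0.  -0.4  0. ] M [-0.01  0.03 -0.02] w 0.0539
x [-0.  1. -0.] y [1.    0.    0.001] z [ 0.001 -0.    -1.   ]
yaw 90.01 units [ 0.0067 -0.0098  0.0144] turn 0.0
```

{"api": "play_rows", "payload": {"increments": [[0, 0, 0, 0, 0.62], [0, 0, 0, 0, 0.615], [0, 0, 0, 0, 0.615]]}}

```text
t: 52.45
tcp_pos: [0.4789, -0.0108, 0.0379]
eef_rot: [2.221, 2.221, 0.0]
wrist_force: [-1.0, -0.3, 4.8]
grip_width: 0.0526
```

```bash
python3 go.py .4777 -.0100 .036 90
```

```text
t 52.45 tcp [ 0.4789 -0.0108  0.0379] q [-0.23  0.17  2.18 -0.    0.8  -0.23] F [-1.  -0.3  4.8] M [0.01 0.25 0.01] w 0.0526
x [-0.  1. -0.] y [1.    0.    0.001] z [ 0.001 -0.    -1.   ]
yaw 90.01 units [ 0.0069 -0.0102  0.0159] turn 0.0
```

{"api": "play_rows", "payload": {"increments": [[0, 0, 0, 0, 0.607], [0, 0, 0, 0, 0.607], [0, 0, 0, 0, 0.607]]}}

```text
t: 52.75
tcp_pos: [0.4789, -0.0108, 0.038]
eef_rot: [2.221, 2.221, 0.0]
wrist_force: [-1.3, 0.1, 6.8]
grip_width: 0.0521
```

```bash
python3 go.py .4777 -.0100 .036 90
```

```text
t 52.75 tcp [ 0.4789 -0.0108  0.038 ] q [-0.23  0.17  2.18 -0.    0.8  -0.23] F [-1.3  0.1  6.8] M [-0.02  0.29 -0.02] w 0.0521
x [-0.  1. -0.] y [1. 0. 0.] z [ 0. -0. -1.]
yaw 90.01 units [ 0.0071 -0.0101  0.0167] turn 0.0
```

{"api": "play_rows", "payload": {"increments": [[0, 0, -0.02, 0, 0.607], [0, 0, -0.06, 0, 0.607], [0, 0, -0.12, 0, 0.607], [0, 0, -0.2, 0, 0.607], [0, 0, -0.2, 0, 0.607]]}}

```text
t: 53.25
tcp_pos: [0.4798, -0.011, 0.0631]
eef_rot: [2.219, 2.22, 0.003]
wrist_force: [0.2, 0.1, -0.9]
grip_width: 0.0525
```

```bash
python3 go.py .646 -.0847 .1 90; python3 bun.py w13 wrist
```

```text
t 53.25 tcp [ 0.4798 -0.011   0.0631] q [-0.23  0.12  2.17  0.    0.85 -0.23] F [ 0.2  0.1 -0.9] M [-0.03 -0.03 -0.01] w 0.0525
x [-0.     1.    -0.001] y [1.    0.    0.004] z [ 0.004 -0.001 -1.   ]
yaw 90.02 units [-0.615   1.3855 -0.302 ] turn 0.0
w13 px [209 227 131 134] 13160 mean [ 0.4798 -0.0007  0.0652] ztop 0.0727 cap [ 0.48   -0.0042  0.0688] sph [ 0.48   -0.0093  0.0474] r 0.0266
```

{"api": "play_rows", "payload": {"increments": [[0, 0, -0.2, 0, 0.607], [0, 0, -0.4, 0, 0.607], [-0.12, 0.2, -0.4, 0, 0.607], [-0.25, 0.4, -0.4, 0, 0.607], [-0.4, 0.6, -0.4, 0, 0.607], [-0.5, 0.8, -0.4, 0, 0.607], [-0.615, 0.95, -0.4, 0, 0.607], [-0.615, 0.95, -0.4, 0, 0.607]]}}

```text
t: 54.1
tcp_pos: [0.5945, -0.0862, 0.1095]
eef_rot: [2.222, 2.219, 0.001]
wrist_force: [0.6, 1.0, -0.0]
grip_width: 0.0521
```

{"api": "play_rows", "payload": {"increments": [[0, 0.2, 0, 0, 0.607], [0, 0.4, 0, 0, 0.607], [0, 0.435, 0.1, 0, 0.607], [0, 0.435, 0.25, 0, 0.607], [0, 0.435, 0.4, 0, 0.607], [0, 0.435, 0.4, 0, 0.607]]}}

```text
t: 54.7
tcp_pos: [0.6403, -0.0832, 0.0557]
eef_rot: [-2.215, -2.215, 0.008]
wrist_force: [-0.4, -1.1, -1.1]
grip_width: 0.0527
```

```bash
python3 go.py .646 -.0847 .039 90; python3 bun.py w14 wrist;  python3 - <<'E'
from h import *
z=np.load("w14.npz"); d=z["d"]; P=cloud(d,z["K"],z["T"])
q=P[(d>.05)&(abs(P[...,0]-.65)<.05)&(P[...,1]<-.02)&(P[...,1]>-.2)&(P[...,2]<.008)]
print("floor z",np.median(q[:,2]),len(q))
E
```

```text
t 54.7 tcp [ 0.6403 -0.0832  0.0557] q [-0.29  0.45  1.76 -0.    0.94 -0.29] F [-0.4 -1.1 -1.1] M [ 0.02  0.05 -0.01] w 0.0527
x [-0.     1.     0.003] y [ 1.    0.   -0.01] z [-0.01   0.003 -1.   ]
yaw 90.01 units [-0.0127  0.0493  0.139 ] turn 0.0
w14 px [209 227 131 134] 13113 mean [ 0.6403 -0.073   0.0577] ztop 0.0653 cap [ 0.6404 -0.0764  0.0613] sph [ 0.6402 -0.0815  0.04  ] r 0.0266
w14 px [  0 328  42  78] 1928 mean [ 0.5078 -0.1341  0.0257] ztop 0.0381 cap [ 0.5085 -0.1368  0.0313] sph [ 0.4889 -0.1426  0.0227] r 0.0231
floor z 0.0029119032789703264 29036
```

{"api": "play_rows", "payload": {"increments": [[0, 0, 0, 0, 0.607], [0, 0, 0, 0, 0.607], [0, 0, 0, 0, 0.607]]}}

```text
t: 55.05
tcp_pos: [0.6454, -0.0847, 0.0625]
eef_rot: [2.22, 2.22, 0.001]
wrist_force: [0.1, 0.4, 0.2]
grip_width: 0.0521
```

```bash
python3 go.py .646 -.0847 .038 90
```

```text
t 55.05 tcp [ 0.6454 -0.0847  0.0625] q [-0.29  0.45  1.75 -0.    0.94 -0.29] F [0.1 0.4 0.2] M [ 0.   -0.02 -0.02] w 0.0521
x [-0.     1.    -0.001] y [1.    0.    0.002] z [ 0.002 -0.001 -1.   ]
yaw 90.01 units [2.00e-04 4.70e-03 2.04e-01] turn 0.0
```

{"api": "play_rows", "payload": {"increments": [[0, 0, 0.05, 0, 0.607], [0, 0, 0.1, 0, 0.607], [0, 0, 0.15, 0, 0.607], [0, 0, 0.19, 0, 0.607], [0, 0, 0.203, 0, 0.607], [0, 0, 0.203, 0, 0.607], [0, 0, 0.203, 0, 0.607]]}}

```text
t: 55.75
tcp_pos: [0.6445, -0.0844, 0.038]
eef_rot: [-2.22, -2.221, 0.002]
wrist_force: [-5.1, 1.1, 7.9]
grip_width: 0.0524
```

```bash
python3 go.py .646 -.0847 .038 90
```

```text
t 55.75 tcp [ 0.6445 -0.0844  0.038 ] q [-0.29  0.48  1.76 -0.    0.91 -0.29] F [-5.1  1.1  7.9] M [0.17 0.74 0.05] w 0.0524
x [-0.001  1.     0.   ] y [ 1.     0.001 -0.002] z [-0.002  0.    -1.   ]
yaw 90.03 units [-0.0026  0.0127  0.0004] turn 0.0001
```

{"api": "play_rows", "payload": {"increments": [[0, 0, -0.005, 0, 0.607], [0, 0, -0.005, 0, 0.64], [0, 0, -0.005, 0, 0.7], [0, 0, -0.005, 0, 0.74], [0, 0, -0.005, 0, 0.74], [0, 0, -0.005, 0, 0.74], [0, 0, -0.2, 0, 0.74], [0, 0, -0.5, 0, 0.74], [0, 0, -0.8, 0, 0.74], [0, 0, -1, 0, 0.74]]}}

```text
t: 56.75
tcp_pos: [0.6458, -0.0847, 0.1601]
eef_rot: [2.219, 2.219, 0.003]
wrist_force: [1.2, 0.3, 1.4]
grip_width: 0.0632
```

{"api": "play_rows", "payload": {"increments": [[-0.1, -0.25, 0, 0, 0.74], [-0.2, -0.5, 0, 0, 0.74], [-0.3, -0.75, 0, 0, 0.74], [-0.4, -1, 0, 0, 0.74], [-0.4, -1, 0, 0, 0.74], [-0.4, -1, 0, 0, 0.74]]}}

```text
t: 57.35
tcp_pos: [0.5246, -0.1328, 0.1572]
eef_rot: [2.222, 2.22, 0.001]
wrist_force: [0.8, -0.2, -0.3]
grip_width: 0.0631
```

```bash
python3 bun.py w15 wrist; python3 go.py .4853 -.1445 .08 90
```

```text
w15 px [406 102  85  75] 4929 mean [ 0.6371 -0.0805  0.0406] ztop 0.048 cap [ 0.6405 -0.0816  0.0439] sph [ 0.6443 -0.0831  0.0225] r 0.0266
w15 px [187 188  69  70] 3772 mean [ 0.4877 -0.138   0.0412] ztop 0.0478 cap [ 0.4867 -0.1409  0.0438] sph [ 0.4854 -0.1443  0.0219] r 0.0271
t 57.4 tcp [ 0.5253 -0.1327  0.1574] q [-0.43  0.1   1.99  0.    1.06 -0.43] F [-0.1 -1.3 -0.1] M [-0.02 -0.01 -0.02] w 0.0631
x [ 0.  1. -0.] y [ 1.    -0.     0.001] z [ 0.001 -0.    -1.   ]
yaw 89.99 units [-0.0984 -0.3342  0.6446] turn -0.0
```

{"api": "play_rows", "payload": {"increments": [[-0.05, -0.16, 0, 0, 0.74], [-0.098, -0.333, 0, 0, 0.74], [-0.098, -0.333, 0.2, 0, 0.74], [-0.098, -0.333, 0.4, 0, 0.74], [-0.098, -0.333, 0.6, 0, 0.74], [-0.098, -0.333, 0.65, 0, 0.74], [-0.098, -0.333, 0.65, 0, 0.74]]}}

```text
t: 58.1
tcp_pos: [0.485, -0.1438, 0.0781]
eef_rot: [-2.219, -2.221, 0.001]
wrist_force: [0.3, -0.8, 0.3]
grip_width: 0.0633
```

```bash
python3 go.py .4854 -.1443 .038 90; python3 bun.py w16 wrist
```

```text
t 58.1 tcp [ 0.485  -0.1438  0.0781] q [-0.49  0.15  2.11  0.    0.89 -0.49] F [ 0.3 -0.8  0.3] M [-0.03  0.01 -0.01] w 0.0633
x [-0.001  1.     0.001] y [ 1.     0.001 -0.002] z [-0.002  0.001 -1.   ]
yaw 90.05 units [-0.0044  0.0043  0.3346] turn 0.0001
w16 px [541 104  19  75] 948 mean [ 0.6197 -0.0867  0.0208] ztop 0.0274 cap [ 0.6197 -0.0868  0.021 ] sph [ 0.6429 -0.0834  0.0217] r 0.0251
w16 px [225 204  99 102] 7778 mean [ 0.4851 -0.1366  0.0408] ztop 0.0477 cap [ 0.4852 -0.1399  0.0438] sph [ 0.4853 -0.1441  0.0221] r 0.0269
```

{"api": "play_rows", "payload": {"increments": [[-0.003, 0.003, 0.1, 0, 0.74], [-0.003, 0.003, 0.2, 0, 0.74], [-0.003, 0.003, 0.3, 0, 0.74], [-0.003, 0.003, 0.335, 0, 0.74], [-0.003, 0.003, 0.335, 0, 0.7], [-0.003, 0.003, 0.335, 0, 0.66], [-0.003, 0.003, 0.335, 0, 0.63], [-0.003, 0.003, 0.335, 0, 0.615], [-0.003, 0.003, 0.335, 0, 0.607], [-0.003, 0.003, 0.335, 0, 0.607], [-0.003, 0.003, 0.335, 0, 0.607]]}}

```text
t: 59.25
tcp_pos: [0.4856, -0.1449, 0.0395]
eef_rot: [2.221, 2.221, 0.0]
wrist_force: [-1.9, 0.8, 5.7]
grip_width: 0.0525
```

{"api": "play_rows", "payload": {"increments": [[0, 0, -0.02, 0, 0.607], [0, 0, -0.06, 0, 0.607], [0, 0, -0.15, 0, 0.607], [0, 0, -0.3, 0, 0.607], [0, 0, -0.5, 0, 0.607], [0, 0, -0.6, 0, 0.607], [0, 0, -0.6, 0, 0.607]]}}

```text
t: 59.95
tcp_pos: [0.4867, -0.1454, 0.1133]
eef_rot: [2.217, 2.218, 0.002]
wrist_force: [-0.7, 0.1, -0.2]
grip_width: 0.0522
```

```bash
python3 bun.py w17 wrist; python3 go.py .652 -.166 .11 90
```

```text
w17 px [496  79  64  94] 4765 mean [ 0.6261 -0.0828  0.0342] ztop 0.0457 cap [ 0.6283 -0.0848  0.0401] sph [ 0.644  -0.0833  0.0236] r 0.026
t 60.0 tcp [ 0.4857 -0.1449  0.1118] q [-0.49  0.09  2.09  0.    0.96 -0.49] F [ 0.6 -0.  -1.2] M [-0.04  0.01 -0.01] w 0.0523
x [-0.     1.    -0.001] y [1.    0.    0.002] z [ 0.002 -0.001 -1.   ]
yaw 90.01 units [-0.1759  1.3855  0.0178] turn 0.0
```

{"api": "play_rows", "payload": {"increments": [[-0.05, 0.25, 0, 0, 0.607], [-0.1, 0.5, 0, 0, 0.607], [-0.17, 0.75, 0, 0, 0.607], [-0.176, 0.95, 0, 0, 0.607], [-0.176, 0.95, 0, 0, 0.607]]}}

```text
t: 60.5
tcp_pos: [0.6008, -0.1659, 0.1094]
eef_rot: [-2.22, -2.222, -0.0]
wrist_force: [-1.0, -0.3, -0.5]
grip_width: 0.0519
```

{"api": "play_rows", "payload": {"increments": [[0, 0.2, 0, 0, 0.607], [0, 0.4, 0, 0, 0.607], [0, 0.435, 0.1, 0, 0.607], [0, 0.435, 0.25, 0, 0.607], [0, 0.435, 0.4, 0, 0.607], [0, 0.435, 0.4, 0, 0.607], [0, 0.435, 0.4, 0, 0.607], [0, 0.435, 0.4, 0, 0.607]]}}

```text
t: 61.3
tcp_pos: [0.6514, -0.166, 0.0632]
eef_rot: [2.221, 2.221, 0.0]
wrist_force: [0.3, 0.6, -0.7]
grip_width: 0.052
```

```bash
python3 go.py .652 -.166 .038 90; python3 bun.py w18 wrist
```

```text
t 61.3 tcp [ 0.6514 -0.166   0.0632] q [-0.4   0.49  1.69 -0.    0.96 -0.4 ] F [ 0.3  0.6 -0.7] M [ 0.01 -0.02 -0.04] w 0.052
x [ 0.  1. -0.] y [ 1.    -0.     0.001] z [ 0.001 -0.    -1.   ]
yaw 90.0 units [-2.000e-04  4.900e-03  2.103e-01] turn -0.0
w18 px [194  15 128 135] 12223 mean [ 0.6452 -0.0826  0.0426] ztop 0.0478 cap [ 0.6451 -0.0828  0.0437] sph [ 0.6448 -0.0833  0.0219] r 0.0274
w18 px [210 227 129 132] 12821 mean [ 0.6514 -0.1565  0.0638] ztop 0.0714 cap [ 0.6515 -0.1599  0.0674] sph [ 0.6515 -0.165   0.046 ] r 0.0267
```

{"api": "play_rows", "payload": {"increments": [[0, 0, 0.05, 0, 0.607], [0, 0, 0.1, 0, 0.607], [0, 0, 0.15, 0, 0.607], [0, 0, 0.19, 0, 0.607], [0, 0, 0.2, 0, 0.607], [0, 0, 0.2, 0, 0.607], [0, 0, 0.2, 0, 0.607]]}}

```text
t: 62.05
tcp_pos: [0.6512, -0.1656, 0.0394]
eef_rot: [-2.22, -2.221, 0.001]
wrist_force: [-2.7, 1.1, 4.6]
grip_width: 0.0521
```

{"api": "play_rows", "payload": {"increments": [[0, 0, 0, 0, 0.64], [0, 0, 0, 0, 0.7], [0, 0, 0, 0, 0.74], [0, 0, 0, 0, 0.74], [0, 0, 0, 0, 0.74], [0, 0, -0.2, 0, 0.74], [0, 0, -0.5, 0, 0.74], [0, 0, -0.8, 0, 0.74], [0, 0, -1, 0, 0.74]]}}

```text
t: 62.95
tcp_pos: [0.6524, -0.1661, 0.162]
eef_rot: [2.219, 2.219, 0.002]
wrist_force: [-0.1, 0.2, -0.0]
grip_width: 0.0629
```

{"api": "play_rows", "payload": {"increments": [[0.1, -0.25, -0.1, 0, 1], [0.1, -0.5, -0.2, 0, 1], [0.1, -0.75, -0.3, 0, 1], [0.1, -1, -0.3, 0, 1], [0.1, -1, -0.3, 0, 1], [0.1, -1, -0.3, 0, 1]]}}

```text
t: 63.55
tcp_pos: [0.5314, -0.1538, 0.1951]
eef_rot: [2.221, 2.22, 0.001]
wrist_force: [0.4, -1.1, 0.4]
grip_width: 0.0853
```

```bash
python3 bun.py w19 wrist; python3 bun.py t19 top; python3 - <<'E'
from h import *
st()
z=np.load("w19.npz"); d=z["d"]; P=cloud(d,z["K"],z["T"])
m=(d>.05)&(P[...,2]<.0125)&(P[...,2]>.0075)&(P[...,0]>.57)&(P[...,0]<.73)&(abs(P[...,1]+.125)<.14); q=P[m]; print("rim",len(q),cv2.minAreaRect((q[:,:2]*1000).astype(np.float32)))
z=np.load("t19.npz"); d=z["d"]; P=cloud(d,z["K"],z["T"])
q=P[(abs(P[...,0]-.52)<.06)&(abs(P[...,1]+.367)<.06)&(P[...,2]>.1)&(P[...,2]<.13)]; print("wrench",len(q),q.mean(0))
q=P[(np.hypot(P[...,0]-.52,P[...,1]-.277)<.035)&(np.hypot(P[...,0]-.576,P[...,1]-.155)>.1)&(P[...,2]>.08)&(P[...,2]<.15)]; print("knob top",np.median(q[:,2]) if len(q) else None)
E
python3 drum.py t19.npz
```

```text
w19 px [384  72  73  69] 3826 mean [ 0.6379 -0.0819  0.0412] ztop 0.0481 cap [ 0.641  -0.0825  0.0439] sph [ 0.6445 -0.0832  0.0222] r 0.0269
w19 px [383 177  65  60] 3053 mean [ 0.6446 -0.1594  0.0402] ztop 0.0479 cap [ 0.6476 -0.1618  0.0437] sph [ 0.651  -0.1648  0.0225] r 0.0265
t19 px [ 27 110  12  17] 80 mean [0.7737 0.5051 0.0625] ztop 0.0857 cap [0.7652 0.506  0.0803] sph [0.7761 0.5036 0.0688] r 0.0165
t19 px [ 29 127  13  55] 246 mean [0.6974 0.4971 0.0605] ztop 0.0854 cap [0.6923 0.4984 0.079 ] sph [0.6976 0.4941 0.0556] r 0.035
t19 px [326 174  21  19] 240 mean [ 0.6507 -0.1653  0.0448] ztop 0.0514 cap [ 0.6508 -0.1644  0.0453] sph [ 0.6497 -0.165   0.0291] r 0.0229
t19 px [293 176  18  18] 133 mean [ 0.6468 -0.0873  0.0453] ztop 0.0518 cap [ 0.6467 -0.0859  0.0461] sph [ 0.6439 -0.0844  0.0313] r 0.0212
t19 px [  0 201  20   7] 70 mean [0.5845 0.5534 0.0523] ztop 0.083 cap [0.5884 0.5412 0.0781] sph [0.617  0.5555 0.041 ] r 0.0406
t 63.65 tcp [ 0.5323 -0.154   0.195 ] q [-0.46  0.08  1.93  0.    1.13 -0.47] F [ 1.1 -0.1 -0.4] M [-0.02  0.   -0.02] w 0.0856
x [-0.  1. -0.] y [1.    0.    0.001] z [ 0.001 -0.    -1.   ]
rim 5274 ((649.609619140625, -128.18270874023438), (131.39895629882812, 247.41580200195312), 4.26206636428833)
wrench 392 [ 0.52082884 -0.3660415   0.11101196]
knob top 0.10612766086238157
cover z 0.10107247941356334
0 70 [0.6125 0.1188] [612.2 118.2] [17.9 19. ] 46.4 0.1254
1 66 [0.5359 0.1885] [535.9 188.6] [18.9 17.4] 46.4 0.1262
2 68 [0.6094 0.1916] [609.9 191.5] [18.7 17.5] 40.6 0.1258
3 69 [0.5388 0.1154] [539.5 115.6] [18.  18.9] 46.1 0.1254
```

View pics/t19.png

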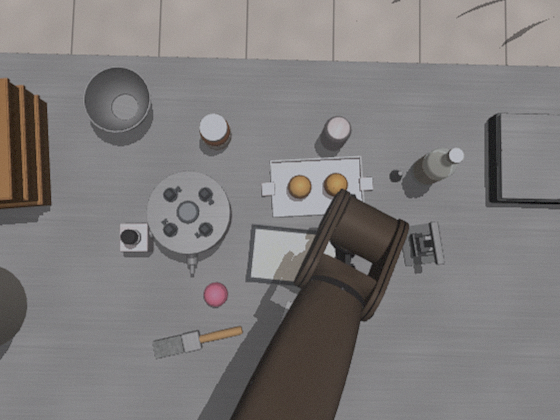

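```bash
python3 -c "
from h import *
print(hand_in())"
```

```text
the job is handed in; nothing more can be done
None
```

I finished the job and handed it in at about 64 s of the 200 s. `hand_in` gave no verdict, so what follows rests on my own last checks.

- **Screws:** I tightened all four clockwise with the T-wrench in cross order, one diagonal pair and then the other. The first pass went to about half way and the second to the stop. I felt the torque rise at every stop, and the top picture after the second pass showed all four tabs against their marks.
- **Plunger:** I pulled it up 40.1 mm until the force reached 15.6 N, above the 11.5 N spring maximum, so it was at its stop. I lowered it slowly while still gripped. The knob top is back at its resting height of 106 mm.
- **Wrench:** It stands upright in its holder, about 1 mm off the pocket's centre, with its top at 111 mm as expected.
- **Buns:** Only two were on the bench, and neither had been knocked aside when I reached it. Both now stand upright on the bare tray, about 40 mm either side of its centre, with tops at 48 mm. I closed the fingers only to 52 mm to keep the grip light.
- **Everything else:** The other things on the bench and the pink and black look-alikes look unmoved in the last top picture. The arm covers the plate with the white edge and the black ball there, but I did not go near either.

**Not fully settled:**
- **Screw (.61,.19):** A rough fit from the last top view gave its head angle as 40.6°, against about 46° for the other three and for the same screw earlier. Nothing had touched it since, so I put this down to depth noise.
- **Grip force:** The force on the buns could not be read directly.

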